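# Put the red dye jar away and clamp the case shut

### The job

Take the red-capped dye jar out of the sloping wooden rack and stand it upright on the cork pad in the free bay of the grey dye case, setting it down rather than dropping it. Then close the blue lid fully, and only after that swing the orange-handled clamp all the way down onto the lid. Leave the other jars, the stack of bowls and the brush pot standing where they are.

Things in the scene. Friction and masses are not known exactly. Their poses are not given: they have to be found in the camera images.
- dye_case: Fixed grey open-topped case, outside 148 (its x) by 256 (its y) by 108 mm high, walls and floor 6 mm. Origin: centre of its underside, on the table; z up. Its -x side (front, with clamp) faces roughly to the robot; the lid is hinged at +x. 3 mm dividers at y = -40 and +40 mm, 28 mm high inside, make three bays centred at y = -80, 0, +80 mm; two hold a jar. Case and rack may swap sides.
- pad_center (a point): Centre of a flat round brown cork pad, 60 mm across, about 1 mm thick, flush enough to be ignored, that lies on the inner floor (6 mm above the table) in the middle of the free bay. The red jar must stand here.
- red_jar_center (a point): Centre (half-way up) of the loose red dye jar: round, 56 mm in diameter all the way up, 95 mm tall, the top 25 mm a red cap, about 0.25 kg. Its z axis runs from base to cap. At the start it stands in the sloping rack, leaning about 26 degrees from vertical, cap towards the rack's front (roughly to the robot).
- rack: Fixed pale wood rack, 115 (its x) by 236 mm (its y). Origin: on the table 100 mm in front (-x) of its middle, z up. Its tray floor slopes 0.45 rad about y, low edge at -x (robot side). Two jars stand square to this floor at y = -55 and +55 mm, leaning on the front wall, which reaches 40 mm up them; the other walls and the middle rib reach 22 mm up. Each jar's upper half is clear.
- blue_jar_center (a point): Centre of the blue jar with black cap, same size and shape as the red jar, in the other place of the rack. Stays where it is.
- black_jar_center (a point): Centre of the black jar (black cap), same size as the red one, standing upright in a bay of the case. Stays where it is.
- green_jar_center (a point): Centre of the green jar (black cap), same size as the red one, standing upright in a bay of the case. Stays where it is.
- lid (a joint): Angle of the case's lid in rad: 0 = closed flat on the rim, about 1.6 to 1.8 at the start (standing up, leaning slightly away from the robot). The hinge is stiff (about 0.3 N m): the lid stays where it is left and does not fall. It can be pushed over from behind (+x side of the case) and then pressed down from above.
- lid_hinge (a point): Middle of the lid's hinge line (parallel to the case's y axis), 74 mm to +x of the case's centre and 108.5 mm above the table, on the lid's underside. The point's axes turn with the lid: the lid reaches 154 mm from here along the point's -x, and is 256 mm wide; it is 8 mm thick, from z = 0 (inner face) to z = +8 mm (outer face).
- lid_edge (a point): Middle of the lid's free edge, 154 mm from the hinge, half-way through its 8 mm thickness.
- clamp (a joint): Angle of the clamp arm in rad: 0 = lying down flat on the closed lid, pointing to the case's +x; about 1.4 to 1.6 at the start (arm standing up at the front of the case). Stiff pivot (about 0.15 N m): it stays where it is left. Push its bar towards +x of the case and down.
- clamp_pivot (a point): Pivot of the clamp on its steel bracket at the middle of the case's front: 86 mm to -x of the case's centre, 128.5 mm above the table, axis along the case's y. The point turns with the arm: the arm (14 mm wide, 8 mm thick) runs from here along the point's +x.
- clamp_bar (a point): Centre of the clamp's orange cross bar, 64 mm long along the case's y, 18 mm in diameter, 90 mm from the pivot. With the clamp down its axis is 128.5 mm above the table.
- bowls_center (a point): Middle of a nested stack of white and blue bowls, 80 mm across, 94 mm high, loose on the table. Stays where it is.
- brush_pot_center (a point): Middle of a green pot, 64 mm across, 85 mm high, with brushes standing in it up to 175 mm above the table; loose. Stays where it is. Bowls and pot stand near the table's middle line, one nearer the robot, one farther.
Things that resemble listed ones, but are neither listed nor needed, are in the scene too. Of the things that look like the part that bears red_jar_center, the middle-sized one is meant.

How it is judged:
On the way, in this order (a step that is already met when the one before it is completed fails the run):
1. the red jar stands upright on the cork pad, let go, with the lid still open (horizontal distance between red_jar_center and pad_center below 0.025 m and z of red_jar_center in the frame of dye_case between 0.046 and 0.062 m and angle between red_jar_center's own z axis and vertical below 0.12 rad and contact force between the fingers and red_jar below 0.3 N and value of joint lid above 1 rad), for 0.2 s.
2. the lid is closed fully while the clamp is still up (horizontal distance between red_jar_center and pad_center below 0.025 m and z of red_jar_center in the frame of dye_case between 0.046 and 0.062 m and angle between red_jar_center's own z axis and vertical below 0.12 rad and value of joint lid below 0.05 rad and value of joint clamp above 1 rad), for 0.1 s.
3. the clamp is all the way down on the closed lid (horizontal distance between red_jar_center and pad_center below 0.025 m and z of red_jar_center in the frame of dye_case between 0.046 and 0.062 m and angle between red_jar_center's own z axis and vertical below 0.12 rad and value of joint lid below 0.05 rad and value of joint clamp below 0.08 rad), for 0.1 s.
At the end, for the whole second after the job is handed in: The red jar stands in the case within 25 mm of the centre of the cork pad, its base on the floor, tilted less than 7 degrees; the lid is within 0.05 rad of closed and the clamp within 0.08 rad of fully down (all of step 3); the robot touches nothing.
It fails at once if another jar is shifted by more than 30 mm or tipped by more than 17 degrees (distance of any of blue_jar_center, black_jar_center, green_jar_center from where it was at the start of the episode above 0.03 m or angle between blue_jar_center's own z axis and vertical above 0.8 rad or angle between any of black_jar_center, green_jar_center's own z axis and vertical above 0.3 rad).
It fails at once if the bowls or the brush pot are shifted by more than 30 mm or tipped by more than 17 degrees (distance of any of bowls_center, brush_pot_center from where it was at the start of the episode above 0.03 m or angle between any of bowls_center, brush_pot_center's own z axis and vertical above 0.3 rad).
It fails at once if the red jar is dropped into the case (moving faster than 0.55 m/s inside it) (horizontal distance between red_jar_center and pad_center below 0.08 m and height (world z) of red_jar_center below 0.11 m and linear speed of red_jar above 0.55 m/s).
It fails at once if the clamp is swung down while the lid is not closed (value of joint clamp below 0.7 rad and value of joint lid above 0.1 rad).
It also fails if it takes over 72 s, if anything falls off the work surface, if the arm or the gripper's body presses on something with over 40 N, if the wrist force passes 120 N, or if a joint passes its speed limit or range.

### The arm

A 7-joint arm with a two-finger parallel gripper is mounted at the origin on the work surface. World frame = base frame: x ahead of the robot, y to its left, z up, the work surface at z = 0. Lengths are in m, angles in rad, forces in N, time in s.
With the tool pointing down it reaches from about 0.4 to 0.9 m from the base axis. Payload 5.5 kg.
Tool frame: the origin (TCP) lies midway between the tips of the shut fingers; the grasp point (between the pads) lies 19 mm behind it (arm.tcp_to_grasp is the distance from the TCP to the grasp point, in m); y points along the fingers, z is the direction in which the jaws open and shut, and the axes are right-handed (so a half turn about y gives the same grasp; the last joint's range is limited). The gripper opens to 85 mm and grips with 20 to 120 N. Pads are 22 mm wide; open, the fingers measure 114 mm over their backs; the gripper's body (76 mm by 85 mm) begins 54 mm behind the grasp point. The pads swing forward as they close: fully open they stand 13 mm farther back than shut.
Start: joints at [1.482, 0.501, -0.427, 1.55, 0.221, 1.138, -0.21], TCP at [0.224, -0.61, 0.231] pointing down, gripper open.
Joint ranges: [-2.88, 2.88], [-0.31, 2.03], [-1.54, 1.56], [0.2, 2.42], [-1.41, 4.55], [0.19, 2.02], [-2.57, 2.57]. Speed limits (rad/s): [2.57, 2.57, 3.14, 3.14, 3.14, 3.14, 3.14].

### API

Orientations are given as a unit quaternion [x, y, z, w].
In Python, from bench import arm gives the robot as it stands.
- The arm moves only by the tool play_rows, never from a script. Its argument "rows" is a list of rows, each an object of numbers: "grip": the closure, from -1 (fully open) to 1 (shut), so that 0 is half open; "dx", "dy", "dz": the shift along the tool's x, y, z in cm; "wx", "wy", "wz": the turn, a rotation vector about the tool's x, y, z in degrees. A call has exactly 8 rows; each row is the pose to reach, as a shift and turn from the pose commanded when the call began, along the tool's axes at that moment; what a row does not reach only later rows make up. A row lasts 1/8 s, in which the tool goes at most 62.5 mm and 10.7 degrees, less where a joint would pass 70% of its speed; a pose out of reach is approached as far as the arm can. A call with a gripper value outside its range is refused whole. The fingers move at their own pace and stop on an object; "grip_force" is the grip in N (left out, the last holds). Time passes only in rows, so rows that repeat a pose let the fingers close, or fill a call up. It gives the time, the measured TCP pose, the force and the opening at its end, in the units of the state.
- arm.read_state(): the state, without advancing time (a new reading comes with each control period).
- arm.grab_frame(name): name is "scene" or "top" or "wrist"; returns a dict with "color" (400x640x3 uint8, red, green, blue), "fx", "fy", "cx", "cy" (pixels), "D" ([k1, k2, p1, p2, k3] as OpenCV has them; the pictures are not rectified), "extrinsics" (4x4, takes a point from camera to world coordinates); the wrist camera has in their place "mount" (4x4, takes a point from camera to tool coordinates, whose origin is the TCP and whose axes are the tool frame's). Camera axes: x right, y up, looking along -z (the intrinsics and any distortion apply to the point x, -y, -z); pixel columns grow to the right and rows downward; lengths in m; the calibration is good to about 2 mm. A picture is of the moment at which its call begins: read the wrist's pose just before it. There is no depth.
- arm.job_done(): hands the job in, once; it reports no verdict.
The state is a dict: "t": time; "joints": joint angles; "qd": joint speeds; "effort": joint torques, N m; "eef_pos": TCP position; "orientation": TCP orientation; "wrist_force": force on the tool from outside, world axes, zero at the start; "torque": the same for the moment, N m; "gripper_width": finger opening in m.
Only numpy, scipy, OpenCV 4.12 (cv2) and the standard library are available. Lean on these libraries where they do the work, as an engineer would, in place of code of your own. Each camera call takes 0.05 s, during which the arm holds its last target.

## Working session

There is one attempt and no reset: what is moved stays moved. The work goes in short steps, Python scripts to look and compute and a tool call to move; the robot and the scene stay as the last step left them, time stands still between calls to the robot, and variables do not carry over. Pictures are saved under pics/ and viewed, and the job is handed in when it is done.

Besides the shell and the picture viewer there is one more tool, called after ">>>" by a JSON object that holds its "op" and its "data". play_rows: Moves the arm, as the interface text tells. Its arguments: {"type":"object","properties":{"rows":{"type":"array","items":{"type":"object","properties":{"grip":{"type":"number"},"dx":{"type":"number"},"dy":{"type":"number"},"dz":{"type":"number"},"wx":{"type":"number"},"wy":{"type":"number"},"wz":{"type":"number"}}}},"grip_force":{"type":"number"}},"required":["rows"]}

```bash
ls; mkdir -p pics; cat > h.py <<'E'
import numpy as np, cv2
from bench import arm
from scipy.spatial.transform import Rotation as R
def grab(n,fn=None):
    s=arm.read_state(); f=arm.grab_frame(n)
    f=dict(f)
    if 'mount' in f and n=='wrist':
        T=np.eye(4);T[:3,:3]=R.from_quat(s['orientation']).as_matrix();T[:3,3]=s['eef_pos'];f['extrinsics']=T@np.array(f['mount'])
    if fn: cv2.imwrite('pics/'+fn,cv2.cvtColor(f['color'],cv2.COLOR_RGB2BGR))
    return f
def K(f): return np.array([[f['fx'],0,f['cx']],[0,f['fy'],f['cy']],[0,0,1.]])
def ray(f,u,v):
    p=cv2.undistortPoints(np.array([[[u,v]]],float),K(f),np.array(f['D'],float))[0,0]
    E=np.array(f['extrinsics']); d=E[:3,:3]@np.array([p[0],-p[1],-1]); return E[:3,3],d/np.linalg.norm(d)
def onz(f,u,v,z):
    o,d=ray(f,u,v); return o+d*(z-o[2])/d[2]
def proj(f,P):
    P=np.atleast_2d(P);E=np.linalg.inv(np.array(f['extrinsics']));c=P@E[:3,:3].T+E[:3,3];c=c*[1,-1,-1]
    return cv2.projectPoints(c.reshape(-1,1,3),np.zeros(3),np.zeros(3),K(f),np.array(f['D'],float))[0][:,0]
def tri(*rs):
    A=np.zeros((3,3));b=np.zeros(3)
    for o,d in rs:
        M=np.eye(3)-np.outer(d,d);A+=M;b+=M@o
    p=np.linalg.solve(A,b); return p,[np.linalg.norm((np.eye(3)-np.outer(d,d))@(p-o)) for o,d in rs]
E
python3 - <<'E'
from h import *
for n in ['scene','top','wrist']:
    f=grab(n,n+'0.png'); print(n,f['fx'],f['cx'],f['cy'],f['D']);print(np.round(f['extrinsics'],3))
s=arm.read_state();print({k:np.round(v,3) for k,v in s.items()});print(R.from_quat(s['orientation']).as_matrix().round(3),arm.tcp_to_grasp)
E
```

```text
pics
scene 409.5574969511006 316.75882361589805 195.3528949932293 [-0.01809137  0.          0.          0.          0.        ]
[[-0.201 -0.772  0.603  1.253]
 [ 0.98  -0.158  0.124  0.07 ]
 [ 0.     0.616  0.788  0.993]
 [ 0.     0.     0.     1.   ]]
top 363.91509149621777 319.14613054387166 198.82394590137912 [0.00935395 0.         0.         0.         0.        ]
[[ 0.066  0.977 -0.203  0.392]
 [-0.998  0.064 -0.017 -0.091]
 [-0.004  0.204  0.979  1.052]
 [ 0.     0.     0.     1.   ]]
wrist 292.5092265667555 322.77533087187555 203.14540128768178 [0.00480526 0.         0.         0.         0.        ]
[[ 0.346  0.89   0.297  0.301]
 [-0.938  0.329  0.108 -0.581]
 [-0.002 -0.316  0.949  0.372]
 [ 0.     0.     0.     1.   ]]
{'t': np.float64(0.15), 'joints': array([ 1.482,  0.502, -0.427,  1.551,  0.221,  1.138, -0.21 ]), 'qd': array([-0.   , -0.002, -0.002, -0.004,  0.003, -0.001, -0.002]), 'effort': array([-6.0000e-03, -5.7004e+01, -5.8250e+00, -2.8129e+01,  1.1000e-02,
        8.0000e-03, -0.0000e+00]), 'eef_pos': array([ 0.224, -0.61 ,  0.231]), 'orientation': array([-0.124,  0.697, -0.696,  0.124]), 'wrist_force': array([ 0.157, -0.056,  0.169]), 'torque': array([-0.034, -0.009, -0.065]), 'gripper_width': np.float64(0.085)}
[[-0.939 -0.     0.345]
 [-0.345  0.001 -0.939]
 [-0.    -1.    -0.001]] 0.0187
```

View pics/scene0.png

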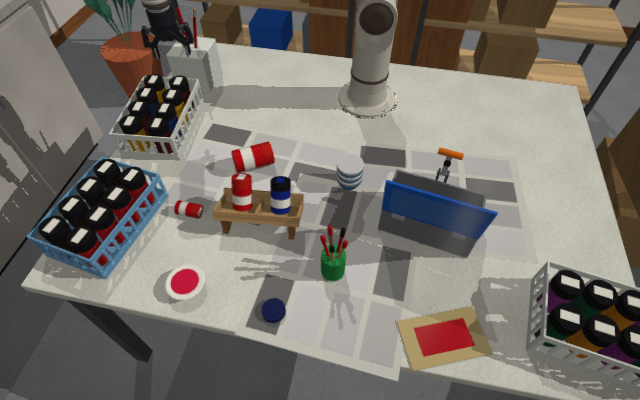

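View pics/top0.png

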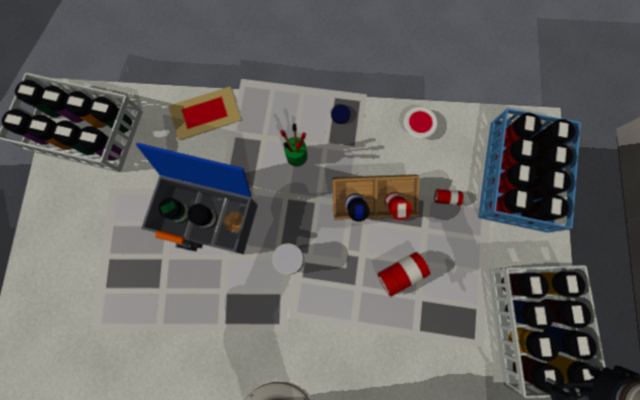

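The scene camera faces the robot. The rack, at about (258,210), holds the red jar at (242,192) and the blue jar at (281,195). The case is at about (437,215). In the top view the free bay with the cork is at (233,221). Next I'll zoom in to measure.

```bash
python3 - <<'E'
import cv2
t=cv2.imread('pics/top0.png');s=cv2.imread('pics/scene0.png')
cv2.imwrite('pics/t_case.png',cv2.resize(t[135:260,125:265],None,fx=5.5,fy=4.8*5.5/4.8*0.87,interpolation=2)) if 0 else cv2.imwrite('pics/t_case.png',cv2.resize(t[140:260,130:270],None,fx=5,fy=5,interpolation=2))
cv2.imwrite('pics/t_rack.png',cv2.resize(t[165:235,320:440],None,fx=6,fy=6,interpolation=2))
cv2.imwrite('pics/s_case.png',cv2.resize(s[140:260,370:510],None,fx=5,fy=5,interpolation=2))
cv2.imwrite('pics/s_rack.png',cv2.resize(s[150:250,200:320],None,fx=6,fy=6,interpolation=2))
E
```

```text
(no output)
```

View pics/t_case.png

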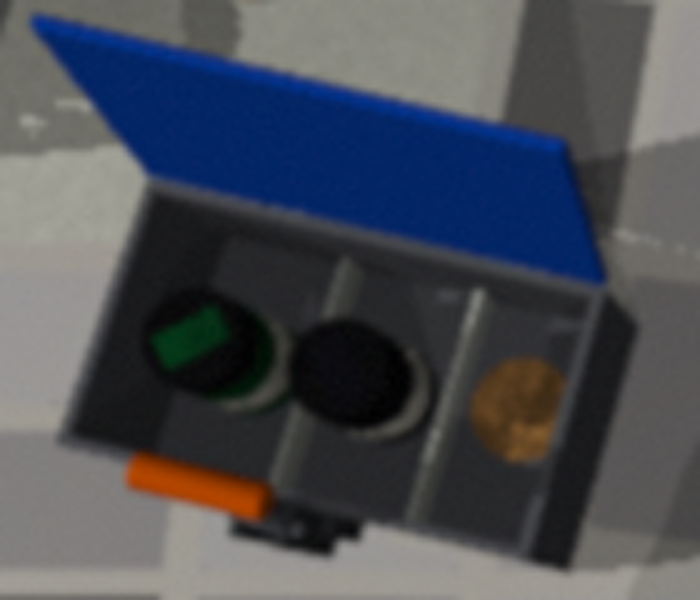

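View pics/t_rack.png

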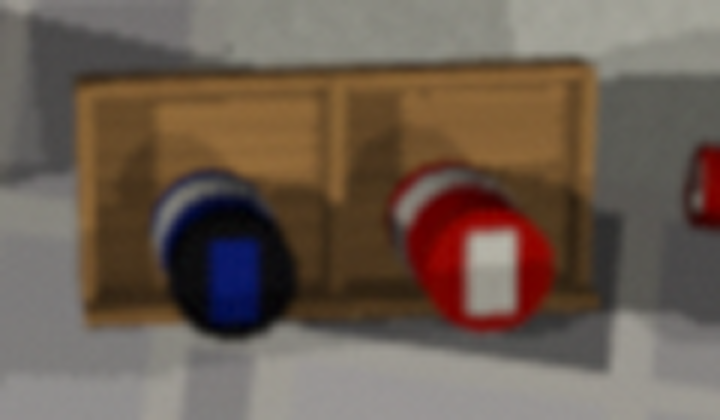

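View pics/s_case.png

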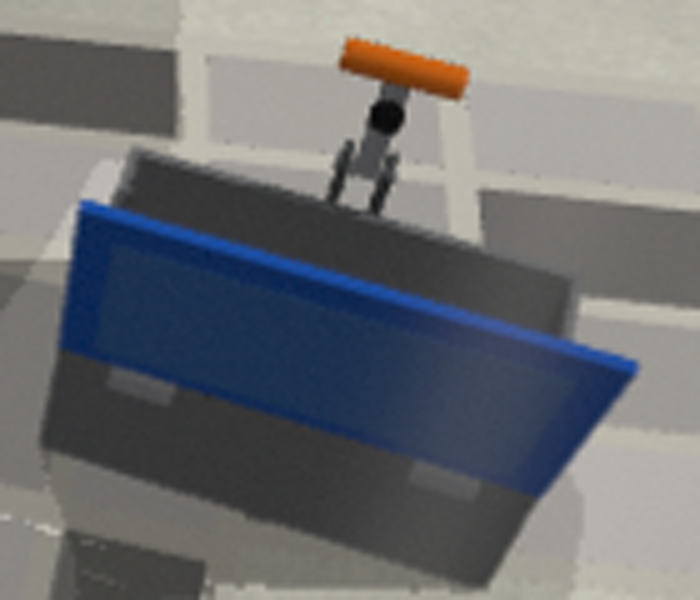

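View pics/s_rack.png

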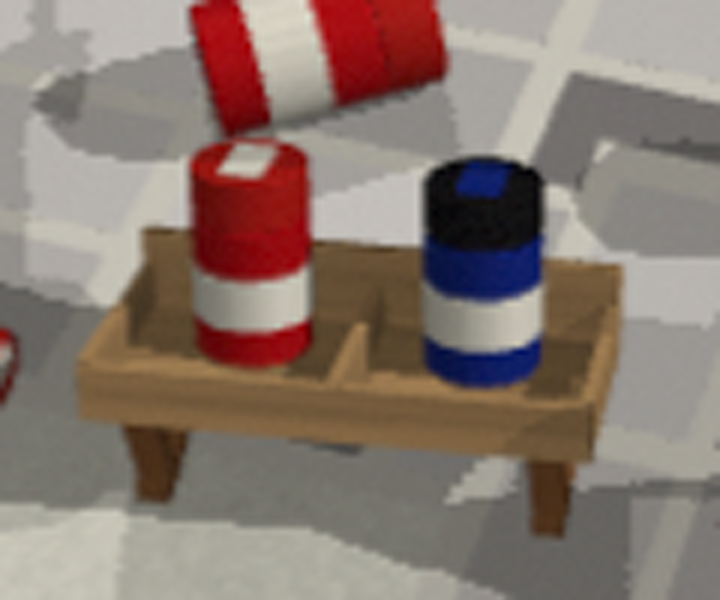

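```bash
python3 - <<'E'
from h import *
t=grab('top');s=grab('scene')
T=lambda x,y,c:(c[0]+(x+.5)/c[2]-.5,c[1]+(y+.5)/c[2]-.5)
tc=(130,140,5);tr=(320,165,6);sc=(370,140,5);sr=(200,150,6)
def two(a,ca,b,cb,n):
    p,e=tri(ray(t,*T(*a,ca)),ray(s,*T(*b,cb)));print(n,p.round(4),np.round(e,4));return p
two((485,268),tr,(251,160),sr,'redtop')
two((232,270),tr,(483,178),sr,'bluetop')
two((130,475),tc,(465,83),sc,'bar +y end')
two((268,498),tc,(345,55),sc,'bar -y end')
two((34,18),tc,(636,365),sc,'lid +y')
two((563,145),tc,(82,204),sc,'lid -y')
C={}
for n,p in dict(fl=(62,438),bl=(148,182),br=(605,290),fr=(533,556)).items():
    C[n]=onz(t,*T(*p,tc),0.108);print(n,C[n].round(4))
for n,p in dict(fl=(575,280),fr=(135,150)).items(): print('scene',n,onz(s,*T(*p,sc),.108).round(4))
for a,b in ['fl bl'.split(),'bl br'.split(),'br fr'.split(),'fr fl'.split()]: print(a,b,np.linalg.norm(C[a]-C[b]).round(4), np.degrees(np.arctan2(*(C[b]-C[a])[1::-1])).round(2))
print('mean',np.mean(list(C.values()),0))
print('cork approx',onz(t,*T(524,410,tc),.007))
# cork visible left edge & top/bottom
for p in [(470,410),(527,357),(515,463)]: print(onz(t,*T(*p,tc),.007).round(4))
print('rack corners z?')
for p in [(78,75),(595,60),(85,325),(600,305)]: print(onz(t,*T(*p,tr),.1).round(4))
E
```

```text
redtop [ 0.569  -0.2844  0.1305] [0.0011 0.0011]
bluetop [ 0.5605 -0.1759  0.1334] [0.0014 0.0014]
bar +y end [0.4567 0.2936 0.2172] [0.0013 0.0013]
bar -y end [0.4501 0.2302 0.2178] [0.0027 0.0027]
lid +y [0.6594 0.3526 0.2586] [0.0022 0.0022]
lid -y [0.6148 0.1033 0.2579] [0.0021 0.0021]
fl [0.4821 0.3807 0.108 ]
bl [0.622  0.3575 0.108 ]
br [0.5791 0.1066 0.108 ]
fr [0.4374 0.129  0.108 ]
scene fl [0.4836 0.3838 0.108 ]
scene fr [0.4368 0.1384 0.108 ]
fl bl 0.1418 -9.41
bl br 0.2545 -99.72
br fr 0.1435 171.03
fr fl 0.2556 79.91
mean [0.53015131 0.24343353 0.108     ]
cork approx [0.52530478 0.16720566 0.007     ]
[0.5233 0.1984 0.007 ]
[0.5564 0.169  0.007 ]
[0.4944 0.1689 0.007 ]
rack corners z?
[ 0.6516 -0.1072  0.1   ]
[ 0.6736 -0.3393  0.1   ]
[ 0.5381 -0.1169  0.1   ]
[ 0.5619 -0.3427  0.1   ]
```

```bash
cat >> h.py <<'E'
def go(P,Rt):
    s=arm.read_state();R0=R.from_quat(s['orientation']);d=R0.inv().apply(np.array(P)-s['eef_pos'])*100
    w=(R0.inv()*R.from_matrix(Rt)).as_rotvec(degrees=True)
    print('t',round(float(s['t']),2),'dx dy dz',d.round(2),'w',w.round(2),'norm',np.linalg.norm(d).round(1),np.linalg.norm(w).round(1))
def ori(y,z):
    y=np.array(y,float);y/=np.linalg.norm(y);z=np.array(z,float);z-=y*(y@z);z/=np.linalg.norm(z);return np.c_[np.cross(y,z),y,z]
def cs(x): return np.cos(np.radians(x)),np.sin(np.radians(x))
c_,s_=cs(5.3)
D=np.array([np.sin(.45)*c_,np.sin(.45)*s_,-np.cos(.45)]); RZ=np.array([np.cos(.45)*c_,np.cos(.45)*s_,np.sin(.45)])
RG=ori(D,RZ); TOP=np.array([.569,-.2844,.1305])
E
python3 - <<'E'
from h import *
go(TOP-.13*D,RG); print(TOP-.13*D)
E
```

```text
t 0.25 dx dy dz [-38.15  -1.65 -20.11] w [ 22.   -73.81  16.85] norm 43.2 78.8
[ 0.51269623 -0.28962314  0.24755812]
```

>>> {"op": "play_rows", "data": {"rows": [{"grip": -1,"dx": -1,"dy": -5,"dz": -0.5,"wx": 2.7,"wy": -9.2,"wz": 2.1},{"grip": -1,"dx": -5,"dy": -8,"dz": -2.5,"wx": 5.5,"wy": -18.5,"wz": 4.2},{"grip": -1,"dx": -10,"dy": -10,"dz": -5,"wx": 8.2,"wy": -27.7,"wz": 6.3},{"grip": -1,"dx": -15.5,"dy": -10,"dz": -8,"wx": 11,"wy": -36.9,"wz": 8.4},{"grip": -1,"dx": -21,"dy": -10,"dz": -11,"wx": 13.8,"wy": -46.1,"wz": 10.5},{"grip": -1,"dx": -26.5,"dy": -8,"dz": -14,"wx": 16.5,"wy": -55.4,"wz": 12.6},{"grip": -1,"dx": -32,"dy": -5,"dz": -17,"wx": 19.2,"wy": -64.6,"wz": 14.7},{"grip": -1,"dx": -37,"dy": -3,"dz": -19.5,"wx": 22,"wy": -73.8,"wz": 16.8}]}}

```text
t: 1.25
eef_pos: [0.4998, -0.3033, 0.2633]
orientation: [-0.395, 0.356, -0.57, 0.627]
wrist_force: [0.6, -0.5, -0.6]
gripper_width: 0.0854
```

```bash
python3 - <<'E'
from h import *
s=arm.read_state();print(s['joints'].round(2) if hasattr(s['joints'],'round') else s['joints'])
go(TOP-.13*D,RG)
f=grab('wrist','w1.png')
E
```

```text
[ 1.52  0.26 -0.95  1.98 -0.13  0.66  0.82]
t 1.25 dx dy dz [-1.24  2.03  0.59] w [-0.03  0.32  0.11] norm 2.4 0.3
```

View pics/w1.png

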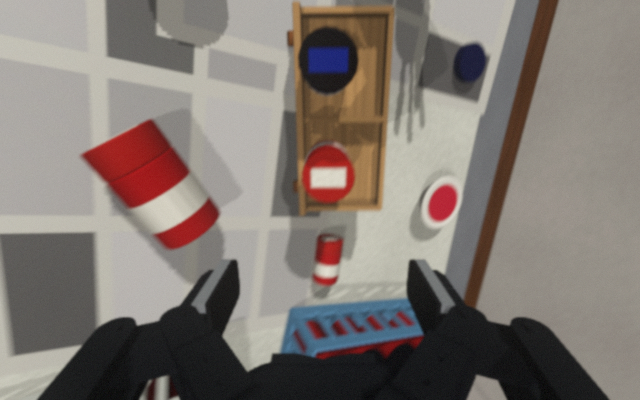

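The wrist view shows the red cap as a disc at about (328,174), the blue jar's black cap at (328,60), and the rack square to the picture.

```bash
python3 - <<'E'
from h import *
f=grab('wrist');c=f['color'].astype(int)
r=c[125:215,290:365]
m=((r[...,0]>150)&(r[...,1]<70)).astype(np.uint8)
m=cv2.morphologyEx(m,cv2.MORPH_CLOSE,np.ones((25,25)))
cn=max(cv2.findContours(m,0,1)[0],key=cv2.contourArea);e=cv2.fitEllipse(cn);u=(e[0][0]+290,e[0][1]+125);print('red ell',u,e[1], 'minenc',cv2.minEnclosingCircle(cn))
t=grab('top');s=grab('scene')
rt=(320+(485.5)/6-.5,165+268.5/6-.5);rs=(200+251.5/6-.5,150+160.5/6-.5)
W,T,S=ray(f,*u),ray(t,*rt),ray(s,*rs)
print(tri(W,T),tri(W,S),tri(W,T,S))
print(proj(f,TOP), 'expected diam', f['fx']*.056/np.linalg.norm(TOP-W[0]))
# blue
b=ray(f,328,60); print('blue',tri(b,ray(t,320+232.5/6-.5,165+270.5/6-.5)))
E
```

```text
red ell (321.7791385650635, 189.81061553955078) (52.0772590637207, 61.907474517822266) minenc ((29.0, 67.82894897460938), 33.52939224243164)
(array([ 0.57208205, -0.28975766,  0.11522254]), [np.float64(0.0010737843891142212), np.float64(0.0010737843891142666)]) (array([ 0.56576677, -0.28638878,  0.12667763]), [np.float64(0.0014743080384686737), np.float64(0.0014743080384687069)]) (array([ 0.56741561, -0.2860532 ,  0.12763387]), [np.float64(0.0023326421692429367), np.float64(0.0023543514511461918), np.float64(0.0017770483099657664)])
[[326.24961455 187.36667194]] expected diam 54.911978566201356
blue (array([ 0.55572412, -0.17298918,  0.1413167 ]), [np.float64(0.004951571240708621), np.float64(0.004951571240708714)])
```

```bash
python3 - <<'E'
from h import *
go(TOP-.13*D,RG)
f=grab('wrist','w2.png');c=f['color'];cv2.imwrite('pics/w2z.png',cv2.resize(c[20:240,260:420,::-1],None,fx=3.5,fy=2.7*3.5/2.7*.77,interpolation=2) if 0 else cv2.resize(c[40:240,260:420,::-1],None,fx=3,fy=3,interpolation=2))
E
```

```text
t 1.45 dx dy dz [-1.25  2.05  0.61] w [ 0.05  0.08 -0.01] norm 2.5 0.1
```

View pics/w2z.png

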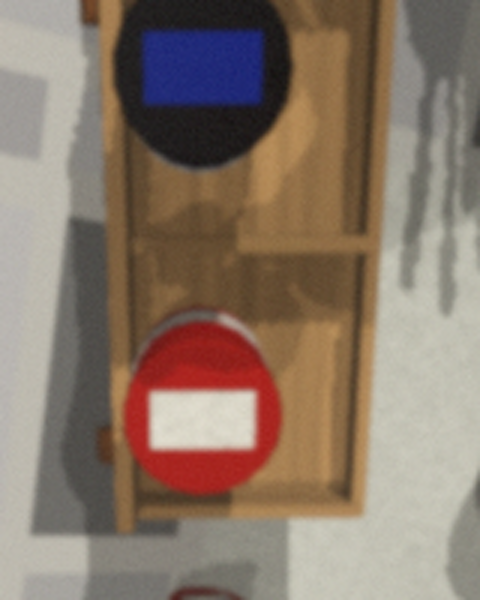

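```bash
python3 - <<'E'
from h import *
f=grab('wrist');t=grab('top');s=grab('scene')
W=ray(f,327.5,178.8);T=ray(t,320+(485.5)/6-.5,165+268.5/6-.5);S=ray(s,200+251.5/6-.5,150+160.5/6-.5)
for q in [(W,T),(W,S),(W,T,S)]: print(*tri(*q))
W=ray(f,327.5,66.5);T=ray(t,320+(232.5)/6-.5,165+270.5/6-.5);S=ray(s,200+483.5/6-.5,150+178.5/6-.5)
for q in [(W,T),(W,S),(W,T,S)]: print(*tri(*q))
E
```

```text
[ 0.56984424 -0.2873204   0.12741662] [np.float64(0.0011913141021367825), np.float64(0.00119131410213673)]
[ 0.56812717 -0.28586421  0.12966521] [np.float64(0.0021379376735926256), np.float64(0.0021379376735925636)]
[ 0.56863805 -0.28569934  0.12994535] [np.float64(0.0022304905682323265), np.float64(0.000731740283717665), np.float64(0.0021406757523276844)]
[ 0.56521433 -0.17999849  0.11372209] [np.float64(0.001190967779357898), np.float64(0.001190967779358032)]
[ 0.55762325 -0.17963177  0.12840816] [np.float64(0.003979522802054175), np.float64(0.003979522802054202)]
[ 0.55930952 -0.17882792  0.12912475] [np.float64(0.0046198686382403105), np.float64(0.002525487848231345), np.float64(0.003901276871173943)]
```

```bash
sed -i 's/TOP=np.*/TOP=np.array([.5688,-.2862,.1297])/' h.py; python3 - <<'E'
from h import *
go(TOP-.13*D,RG);go(TOP-.03*D,RG);go(TOP+.042*D,RG)
E
```

```text
t 1.65 dx dy dz [-1.37  2.23  0.55] w [ 0.   -0.08  0.21] norm 2.7 0.2
t 1.65 dx dy dz [-1.41 12.23  0.55] w [ 0.   -0.08  0.21] norm 12.3 0.2
t 1.65 dx dy dz [-1.43 19.43  0.55] w [ 0.   -0.08  0.21] norm 19.5 0.2
```

>>> {"op": "play_rows", "data": {"rows": [{"grip": -1,"dx": -0.7,"dy": 2,"dz": 0.3},{"grip": -1,"dx": -1.4,"dy": 5,"dz": 0.55},{"grip": -1,"dx": -1.4,"dy": 8,"dz": 0.55},{"grip": -1,"dx": -1.4,"dy": 11,"dz": 0.55},{"grip": -1,"dx": -1.4,"dy": 13.5,"dz": 0.55},{"grip": -1,"dx": -1.4,"dy": 16,"dz": 0.55},{"grip": -1,"dx": -1.4,"dy": 18,"dz": 0.55},{"grip": -1,"dx": -1.4,"dy": 19.4,"dz": 0.55}]}}

```text
schema error: expected keys grip, dx, dy, dz, wx, wy, wz
```

```bash
python3 - <<'E'
from h import *
go(TOP+.042*D,RG)
grab('wrist','w3.png')
f=grab('scene');cv2.imwrite('pics/s3.png',cv2.resize(f['color'][120:260,190:330,::-1],None,fx=4,fy=4))
print(arm.read_state()['wrist_force'])
E
```

```text
t 1.65 dx dy dz [-1.43 19.43  0.55] w [ 0.   -0.08  0.21] norm 19.5 0.2
[ 0.00568809  0.46002247 -0.34774025]
```

View pics/w3.png

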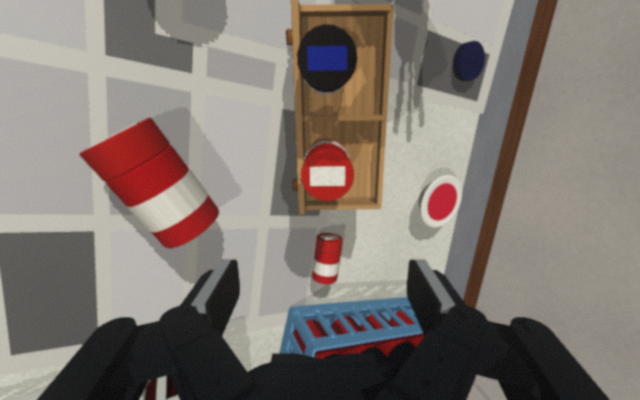

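View pics/s3.png

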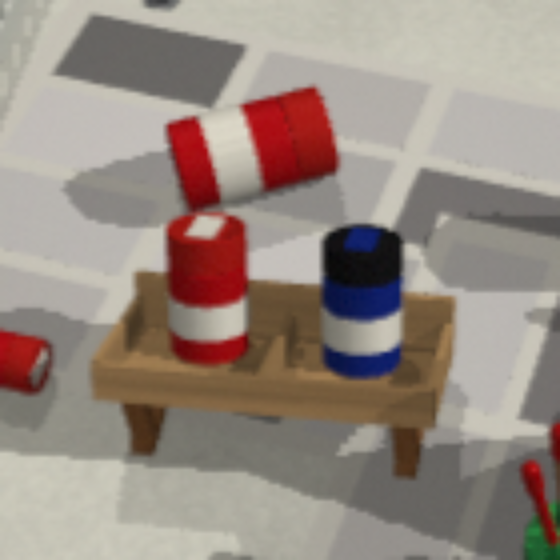

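The arm hasn't moved, because every key has to be given in each row. I'll resend the move with all of them.

>>> {"op": "play_rows", "data": {"rows": [{"grip": -1,"dx": -0.7,"dy": 2,"dz": 0.3,"wx": 0,"wy": 0,"wz": 0},{"grip": -1,"dx": -1.4,"dy": 5,"dz": 0.55,"wx": 0,"wy": 0,"wz": 0},{"grip": -1,"dx": -1.4,"dy": 8,"dz": 0.55,"wx": 0,"wy": 0,"wz": 0},{"grip": -1,"dx": -1.4,"dy": 11,"dz": 0.55,"wx": 0,"wy": 0,"wz": 0},{"grip": -1,"dx": -1.4,"dy": 13.5,"dz": 0.55,"wx": 0,"wy": 0,"wz": 0},{"grip": -1,"dx": -1.4,"dy": 16,"dz": 0.55,"wx": 0,"wy": 0,"wz": 0},{"grip": -1,"dx": -1.4,"dy": 18,"dz": 0.55,"wx": 0,"wy": 0,"wz": 0},{"grip": -1,"dx": -1.4,"dy": 19.4,"dz": 0.55,"wx": 0,"wy": 0,"wz": 0}]}}

```text
t: 2.75
eef_pos: [0.5872, -0.2833, 0.0908]
orientation: [-0.393, 0.358, -0.571, 0.625]
wrist_force: [0.4, 0.4, 0.5]
gripper_width: 0.0854
```

```bash
python3 - <<'E'
from h import *
go(TOP+.042*D,RG)
grab('wrist','w4.png')
f=grab('scene');cv2.imwrite('pics/s4.png',cv2.resize(f['color'][120:260,190:330,::-1],None,fx=4,fy=4))
print(arm.read_state()['wrist_force'])
E
```

```text
t 2.75 dx dy dz [ 0.12 -0.11  0.02] w [ 0.04 -0.03  0.11] norm 0.2 0.1
[ 0.52645949  0.4811546  -0.17569351]
```

View pics/w4.png

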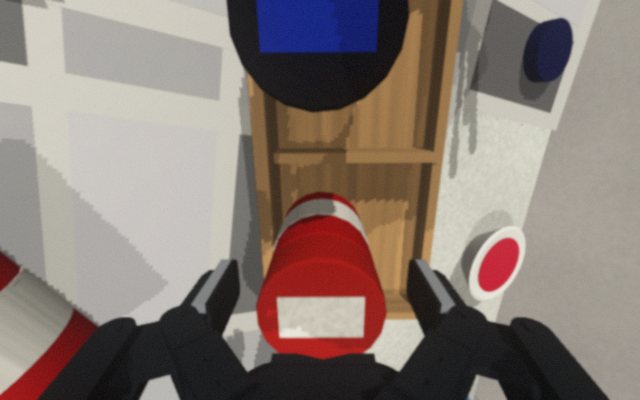

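View pics/s4.png

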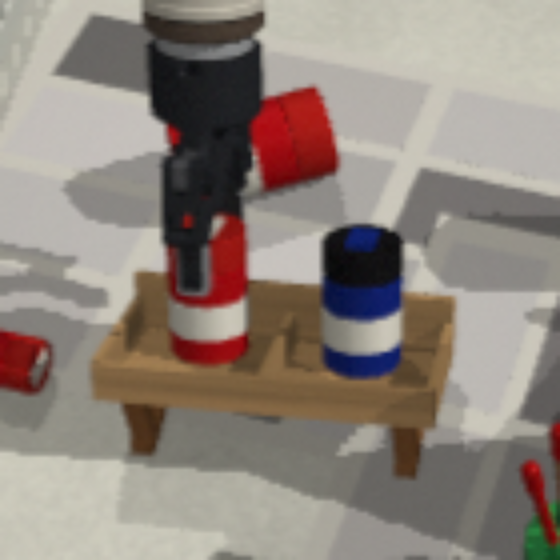

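Jaws straddle the jar: the cap is at (321,300) between finger tips at x = 237 and 410. I'll close now.

>>> {"op": "play_rows", "data": {"grip_force": 45, "rows": [{"grip": 0.3,"dx": 0,"dy": 0,"dz": 0,"wx": 0,"wy": 0,"wz": 0},{"grip": 1,"dx": 0,"dy": 0,"dz": 0,"wx": 0,"wy": 0,"wz": 0},{"grip": 1,"dx": 0,"dy": 0,"dz": 0,"wx": 0,"wy": 0,"wz": 0},{"grip": 1,"dx": 0,"dy": 0,"dz": 0,"wx": 0,"wy": 0,"wz": 0},{"grip": 1,"dx": 0,"dy": 0,"dz": 0,"wx": 0,"wy": 0,"wz": 0},{"grip": 1,"dx": 0,"dy": 0,"dz": 0,"wx": 0,"wy": 0,"wz": 0},{"grip": 1,"dx": 0,"dy": -1,"dz": 0,"wx": 0,"wy": 0,"wz": 0},{"grip": 1,"dx": 0,"dy": -2.5,"dz": 0,"wx": 0,"wy": 0,"wz": 0}]}}

```text
t: 3.85
eef_pos: [0.5757, -0.2833, 0.1143]
orientation: [-0.393, 0.358, -0.571, 0.626]
wrist_force: [0.6, 0.2, -1.8]
gripper_width: 0.0552
```

```bash
python3 - <<'E'
from h import *
go(TOP+.042*D,RG);s=arm.read_state();print(s['gripper_width'],s['wrist_force'])
RC=ori([0,0,-1],[*cs(-10),0]); 
go(TOP-.1*D,RG)
E
```

```text
t 3.85 dx dy dz [0.22 2.51 0.03] w [0.06 0.03 0.04] norm 2.5 0.1
0.055211238409461495 [ 0.55306554  0.15121148 -1.84938958]
t 3.85 dx dy dz [  0.23 -11.69   0.02] w [0.06 0.03 0.04] norm 11.7 0.1
```

```bash
python3 - <<'E'
from h import *
RC=ori([0,0,-1],[*cs(-10),0]); 
go([.53,-.285,.22],RG)
go([.51,-.25,.33],RG)
go([.51,-.06,.34],RC)
go([.52,.17,.34],RC)
E
```

```text
t 3.85 dx dy dz [ -0.24 -11.5    0.48] w [0.06 0.03 0.04] norm 11.5 0.1
t 3.85 dx dy dz [ -3.91 -22.14   3.75] w [0.06 0.03 0.04] norm 22.8 0.1
t 3.85 dx dy dz [-22.82 -22.29   5.77] w [-25.58  15.06  -3.39] norm 32.4 29.9
t 3.85 dx dy dz [-45.63 -20.95   8.6 ] w [-25.58  15.06  -3.39] norm 50.9 29.9
```

>>> {"op": "play_rows", "data": {"rows": [{"grip": 1,"dx": -0.2,"dy": -4,"dz": 0.1,"wx": 0,"wy": 0,"wz": 0},{"grip": 1,"dx": -0.2,"dy": -8,"dz": 0.3,"wx": 0,"wy": 0,"wz": 0},{"grip": 1,"dx": -0.3,"dy": -12,"dz": 0.5,"wx": 0,"wy": 0,"wz": 0},{"grip": 1,"dx": -1.5,"dy": -16,"dz": 2,"wx": 0,"wy": 0,"wz": 0},{"grip": 1,"dx": -3.9,"dy": -20,"dz": 3.7,"wx": -3,"wy": 2,"wz": 0},{"grip": 1,"dx": -8,"dy": -22.2,"dz": 4.2,"wx": -8,"wy": 5,"wz": -1},{"grip": 1,"dx": -13,"dy": -22.3,"dz": 4.8,"wx": -14,"wy": 8,"wz": -2},{"grip": 1,"dx": -18,"dy": -22.3,"dz": 5.3,"wx": -20,"wy": 12,"wz": -2.7}]}}

```text
t: 4.85
eef_pos: [0.51, -0.1078, 0.3394]
orientation: [0.443, -0.505, 0.554, -0.491]
wrist_force: [0.5, 0.2, -2.6]
gripper_width: 0.055
```

```bash
python3 - <<'E'
from h import *
RC=ori([0,0,-1],[*cs(-10),0]); 
go([.51,-.06,.34],RC)
go([.50,.17,.34],RC)
grab('scene','s5.png');s=arm.read_state();print(s['gripper_width'],s['joints'])
E
```

```text
t 4.85 dx dy dz [-4.74 -0.09 -0.59] w [-5.59  2.82 -0.41] norm 4.8 6.3
t 4.85 dx dy dz [-27.44  -0.36  -4.44] w [-5.59  2.82 -0.41] norm 27.8 6.3
0.05508095318957201 [ 1.07388437  0.1798717  -1.03430925  1.79400941  0.16439077  1.16230539
 -0.12467782]
```

View pics/s5.png

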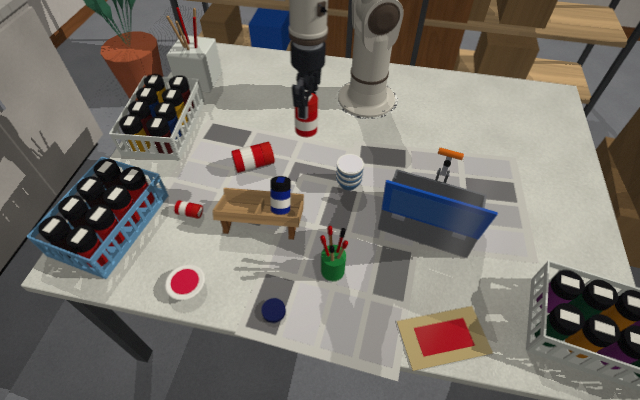

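>>> {"op": "play_rows", "data": {"rows": [{"grip": 1,"dx": -4,"dy": 0,"dz": -0.5,"wx": -2,"wy": 1,"wz": 0},{"grip": 1,"dx": -8,"dy": 0,"dz": -1,"wx": -4,"wy": 2,"wz": -0.2},{"grip": 1,"dx": -12,"dy": -0.2,"dz": -1.7,"wx": -5.6,"wy": 2.8,"wz": -0.4},{"grip": 1,"dx": -16,"dy": -0.3,"dz": -2.4,"wx": -5.6,"wy": 2.8,"wz": -0.4},{"grip": 1,"dx": -20,"dy": -0.4,"dz": -3.2,"wx": -5.6,"wy": 2.8,"wz": -0.4},{"grip": 1,"dx": -24,"dy": -0.4,"dz": -3.9,"wx": -5.6,"wy": 2.8,"wz": -0.4},{"grip": 1,"dx": -27.4,"dy": -0.4,"dz": -4.4,"wx": -5.6,"wy": 2.8,"wz": -0.4},{"grip": 1,"dx": -27.4,"dy": -0.4,"dz": -4.4,"wx": -5.6,"wy": 2.8,"wz": -0.4}]}}

```text
t: 5.9
eef_pos: [0.4984, 0.1721, 0.3406]
orientation: [-0.455, 0.541, -0.538, 0.459]
wrist_force: [0.2, -0.3, -2.2]
gripper_width: 0.0551
```

```bash
python3 - <<'E'
from h import *
RC=ori([0,0,-1],[*cs(-10),0]); 
go([.50,.17,.34],RC)
grab('wrist','w6.png')
E
```

```text
t 5.9 dx dy dz [0.19 0.06 0.19] w [-0.03  0.63 -0.39] norm 0.3 0.7
```

View pics/w6.png

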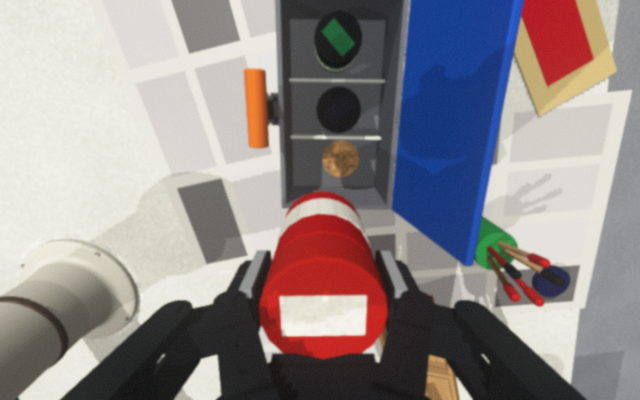

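The wrist view shows the whole case: cork pad at (341,158), black cap (338,109), green cap (338,40), clamp bar (257,108).

```bash
python3 - <<'E'
from h import *
im=cv2.imread('pics/w6.png');cv2.imwrite('pics/w6z.png',cv2.resize(im[60:220,240:420],None,fx=3.7,fy=3.7,interpolation=2) if 0 else cv2.resize(im[70:215,240:420],None,fx=4,fy=4,interpolation=2))
f=grab('wrist');c=f['color'].astype(int)
m=((c[...,0]>1.4*c[...,2])&(c[...,0]>80)&(c[...,0]-c[...,1]<90)).astype(np.uint8);m[:130]=0;m[185:]=0;m[:,:310]=0;m[:,375:]=0
m=cv2.morphologyEx(m,cv2.MORPH_CLOSE,np.ones((5,5)))
cn=max(cv2.findContours(m,0,1)[0],key=cv2.contourArea);print(cv2.boundingRect(cn));e=cv2.fitEllipse(cn);print(e)
print('pad',onz(f,*e[0],.007))
mo=((c[...,0]>180)&(c[...,1]<130)&(c[...,2]<60)).astype(np.uint8);mo[:,:235]=0;mo[:,275:]=0;mo[:60]=0;mo[155:]=0
cn=max(cv2.findContours(mo,0,1)[0],key=cv2.contourArea);r=cv2.minAreaRect(cn);print('bar',r)
print(onz(f,*r[0],.2175))
E
```

```text
(321, 139, 38, 37)
((339.68743896484375, 156.84046936035156), (36.150814056396484, 36.392154693603516), 36.65601348876953)
pad [0.52805367 0.17006933 0.007     ]
bar ((252.4871063232422, 105.14593505859375), (76.20418548583984, 15.135452270507812), 87.91743469238281)
[0.45425813 0.26158061 0.2175    ]
```

View pics/w6z.png

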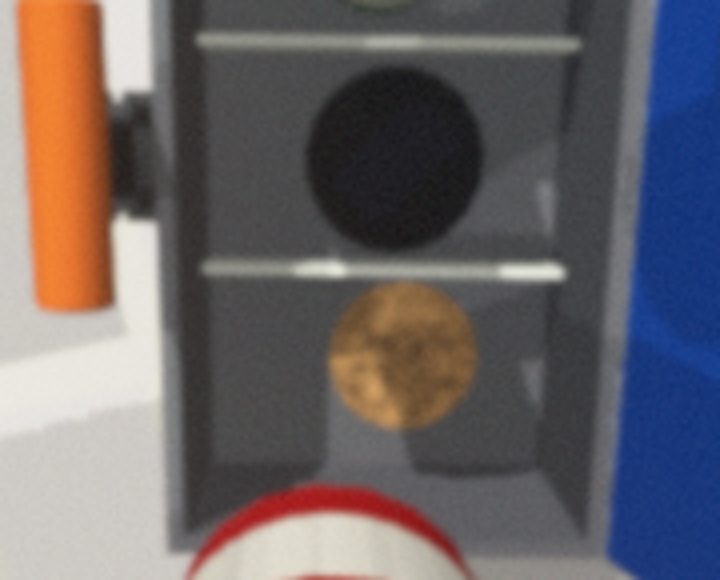

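```bash
python3 - <<'E'
from h import *
f=grab('wrist')
Q=lambda x,y:(240+(x+.5)/4-.5,70+(y+.5)/4-.5)
a=onz(f,*Q(168,552),.108);b=onz(f,*Q(608,555),.108);print(a,b,np.linalg.norm(a-b),np.degrees(np.arctan2(b[1]-a[1],b[0]-a[0])))
ey=np.array([*cs(80),0]);ex=np.array([*cs(-10),0])
print('mid case centre',(a+b)/2+.128*ey,'pad',(a+b)/2+.048*ey)
# dividers at z .034 ends
for p in [(200,270),(565,272),(197,40),(580,44)]: print(onz(f,*Q(*p),.034).round(4))
p=[onz(f,*Q(*p),.034) for p in [(200,270),(565,272)]];m=sum(p)/2;print('div mid',m,'pad',m-.04*ey, np.linalg.norm(p[0]-p[1]))
E
```

```text
[0.43776785 0.13048162 0.108     ] [0.58427689 0.10452088 0.108     ] 0.14879132476038975 -10.048254891246017
mid case centre [0.53324934 0.24355664 0.108     ] pad [0.51935749 0.16477202 0.108     ]
[0.4581 0.2146 0.034 ]
[0.5929 0.1909 0.034 ]
[0.4731 0.2928 0.034 ]
[0.6065 0.2688 0.034 ]
div mid [0.52549337 0.20276541 0.034     ] pad [0.51854744 0.1633731  0.034     ] 0.13691946027996746
```

```bash
cat >> h.py <<'E'
RC=ori([0,0,-1],[*cs(-10),0]); CC=np.array([.5332,.2434,0]);ex=np.array([*cs(-10),0]);ey=np.array([*cs(80),0]);ez=np.array([0,0,1.])
def cw(x,y,z): return CC+ex*x+ey*y+ez*z
def wc(p): p=np.array(p)-CC; return p@ex,p@ey,p[2]
E
python3 - <<'E'
from h import *
go([.525,.167,.25],RC);go([.525,.167,.15],RC);go([.525,.167,.075],RC)
E
```

```text
t 6.05 dx dy dz [-0.34  9.    2.48] w [-0.03  0.21 -0.24] norm 9.3 0.3
t 6.05 dx dy dz [-0.3  19.    2.47] w [-0.03  0.21 -0.24] norm 19.2 0.3
t 6.05 dx dy dz [-0.27 26.5   2.47] w [-0.03  0.21 -0.24] norm 26.6 0.3
```

First I'll go down to a TCP height of about 0.165, with the jar base still above the rim, and check tilt and centring.

>>> {"op": "play_rows", "data": {"rows": [{"grip": 1,"dx": -0.1,"dy": 0,"dz": 1,"wx": 0,"wy": 0,"wz": 0},{"grip": 1,"dx": -0.3,"dy": 1,"dz": 2.5,"wx": 0,"wy": 0.2,"wz": -0.2},{"grip": 1,"dx": -0.3,"dy": 5,"dz": 2.5,"wx": 0,"wy": 0.2,"wz": -0.2},{"grip": 1,"dx": -0.3,"dy": 9,"dz": 2.5,"wx": 0,"wy": 0.2,"wz": -0.2},{"grip": 1,"dx": -0.3,"dy": 13,"dz": 2.5,"wx": 0,"wy": 0.2,"wz": -0.2},{"grip": 1,"dx": -0.3,"dy": 16,"dz": 2.5,"wx": 0,"wy": 0.2,"wz": -0.2},{"grip": 1,"dx": -0.3,"dy": 17.5,"dz": 2.5,"wx": 0,"wy": 0.2,"wz": -0.2},{"grip": 1,"dx": -0.3,"dy": 17.5,"dz": 2.5,"wx": 0,"wy": 0.2,"wz": -0.2}]}}

```text
t: 7.05
eef_pos: [0.5254, 0.1675, 0.1643]
orientation: [-0.454, 0.542, -0.541, 0.455]
wrist_force: [0.1, 0.1, -2.3]
gripper_width: 0.0551
```

```bash
python3 - <<'E'
from h import *
go([.525,.167,.075],RC)
f=grab('top');cv2.imwrite('pics/t7.png',cv2.resize(f['color'][120:280,110:290,::-1],None,fx=3.3,fy=3.3))
f=grab('scene');cv2.imwrite('pics/s7.png',cv2.resize(f['color'][60:270,340:520,::-1],None,fx=2.8,fy=2.8))
E
```

```text
t 7.05 dx dy dz [ 0.07  8.93 -0.01] w [ 0.07 -0.01 -0.07] norm 8.9 0.1
```

View pics/t7.png

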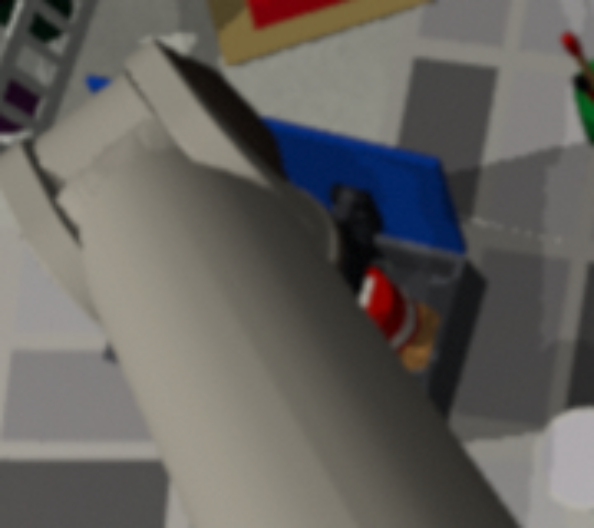

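View pics/s7.png

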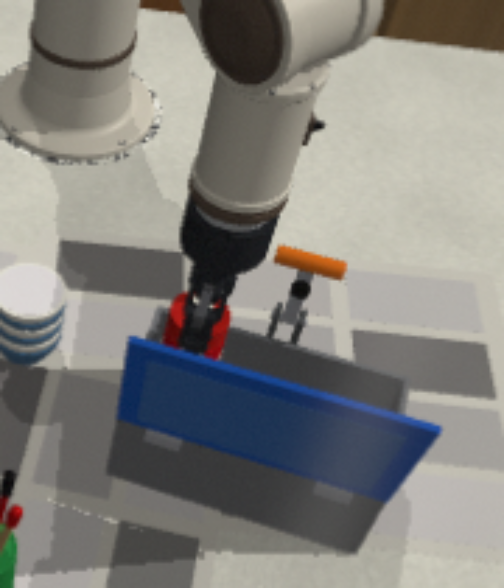

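The jar hangs vertical over the bay, and the cork shows just beside its base in the top view at crop (420,335). I'll lower it.

>>> {"op": "play_rows", "data": {"rows": [{"grip": 1,"dx": 0,"dy": 2,"dz": 0,"wx": 0,"wy": 0,"wz": 0},{"grip": 1,"dx": 0,"dy": 4,"dz": 0,"wx": 0,"wy": 0,"wz": 0},{"grip": 1,"dx": 0,"dy": 6,"dz": 0,"wx": 0,"wy": 0,"wz": 0},{"grip": 1,"dx": 0,"dy": 7.5,"dz": 0,"wx": 0,"wy": 0,"wz": 0},{"grip": 1,"dx": 0,"dy": 8.5,"dz": 0,"wx": 0,"wy": 0,"wz": 0},{"grip": 1,"dx": 0,"dy": 9.2,"dz": 0,"wx": 0,"wy": 0,"wz": 0},{"grip": 1,"dx": 0,"dy": 9.7,"dz": 0,"wx": 0,"wy": 0,"wz": 0},{"grip": 1,"dx": 0,"dy": 9.7,"dz": 0,"wx": 0,"wy": 0,"wz": 0}]}}

```text
t: 8.15
eef_pos: [0.5254, 0.1685, 0.068]
orientation: [-0.454, 0.542, -0.541, 0.455]
wrist_force: [0.3, 1.2, -1.6]
gripper_width: 0.0549
```

>>> {"op": "play_rows", "data": {"rows": [{"grip": 1,"dx": 0,"dy": 0.15,"dz": 0,"wx": 0,"wy": 0,"wz": 0},{"grip": 1,"dx": 0,"dy": 0.3,"dz": 0,"wx": 0,"wy": 0,"wz": 0},{"grip": 1,"dx": 0,"dy": 0.4,"dz": 0,"wx": 0,"wy": 0,"wz": 0},{"grip": 1,"dx": 0,"dy": 0.5,"dz": 0,"wx": 0,"wy": 0,"wz": 0},{"grip": 1,"dx": 0,"dy": 0.55,"dz": 0,"wx": 0,"wy": 0,"wz": 0},{"grip": 1,"dx": 0,"dy": 0.6,"dz": 0,"wx": 0,"wy": 0,"wz": 0},{"grip": 1,"dx": 0,"dy": 0.6,"dz": 0,"wx": 0,"wy": 0,"wz": 0},{"grip": 1,"dx": 0,"dy": 0.6,"dz": 0,"wx": 0,"wy": 0,"wz": 0}]}}

```text
t: 9.15
eef_pos: [0.5254, 0.1685, 0.062]
orientation: [-0.454, 0.542, -0.541, 0.455]
wrist_force: [0.0, 0.9, -1.6]
gripper_width: 0.0549
```

```bash
python3 - <<'E'
from h import *
grab('wrist','w8.png');s=arm.read_state();print(s['wrist_force'],s['torque'])
E
```

```text
[-0.65683063  0.87124696 -2.48171533] [ 0.0565021  -0.03916039 -0.03315125]
```

View pics/w8.png

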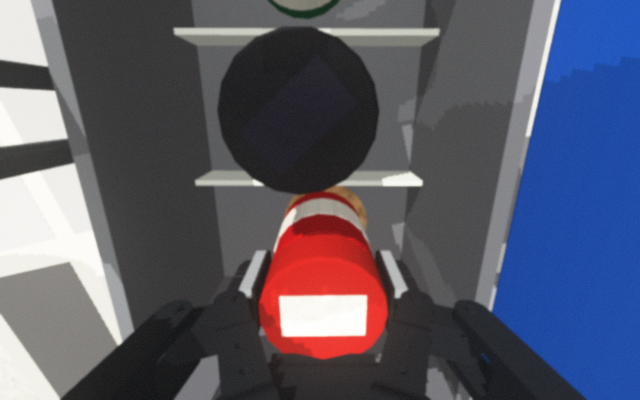

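>>> {"op": "play_rows", "data": {"rows": [{"grip": 1,"dx": 0,"dy": 0,"dz": 0.3,"wx": 0,"wy": 0,"wz": 0},{"grip": 1,"dx": 0,"dy": 0.1,"dz": 0.3,"wx": 0,"wy": 0,"wz": 0},{"grip": 1,"dx": 0,"dy": 0.15,"dz": 0.3,"wx": 0,"wy": 0,"wz": 0},{"grip": 1,"dx": 0,"dy": 0.2,"dz": 0.3,"wx": 0,"wy": 0,"wz": 0},{"grip": 1,"dx": 0,"dy": 0.25,"dz": 0.3,"wx": 0,"wy": 0,"wz": 0},{"grip": 1,"dx": 0,"dy": 0.3,"dz": 0.3,"wx": 0,"wy": 0,"wz": 0},{"grip": 1,"dx": 0,"dy": 0.3,"dz": 0.3,"wx": 0,"wy": 0,"wz": 0},{"grip": 1,"dx": 0,"dy": 0.3,"dz": 0.3,"wx": 0,"wy": 0,"wz": 0}]}}

```text
t: 10.2
eef_pos: [0.529, 0.1685, 0.0614]
orientation: [0.454, -0.541, 0.542, -0.456]
wrist_force: [-5.4, -3.0, 19.6]
gripper_width: 0.0551
```

Contact: 20 N upward with the TCP at 0.0614. I'll ease off and open partway.

>>> {"op": "play_rows", "data": {"rows": [{"grip": 1,"dx": 0,"dy": -0.2,"dz": 0,"wx": 0,"wy": 0,"wz": 0},{"grip": 1,"dx": 0,"dy": -0.2,"dz": 0,"wx": 0,"wy": 0,"wz": 0},{"grip": 0.1,"dx": 0,"dy": -0.2,"dz": 0,"wx": 0,"wy": 0,"wz": 0},{"grip": -0.3,"dx": 0,"dy": -0.2,"dz": 0,"wx": 0,"wy": 0,"wz": 0},{"grip": -0.6,"dx": 0,"dy": -0.2,"dz": 0,"wx": 0,"wy": 0,"wz": 0},{"grip": -0.6,"dx": 0,"dy": -0.2,"dz": 0,"wx": 0,"wy": 0,"wz": 0},{"grip": -0.6,"dx": 0,"dy": -0.2,"dz": 0,"wx": 0,"wy": 0,"wz": 0},{"grip": -0.6,"dx": 0,"dy": -0.2,"dz": 0,"wx": 0,"wy": 0,"wz": 0}]}}

```text
t: 11.2
eef_pos: [0.526, 0.1682, 0.0602]
orientation: [-0.456, 0.542, -0.54, 0.454]
wrist_force: [-5.8, 0.2, 2.1]
gripper_width: 0.0685
```

```bash
python3 - <<'E'
from h import *
grab('wrist','w9.png');s=arm.read_state();print(s['wrist_force'],s['gripper_width'])
go([.527,.168,.27],RC)
E
```

```text
[-4.90825014  0.63568236  2.03072456] 0.06822115422988939
t 11.25 dx dy dz [-1.000e-02 -2.099e+01  3.000e-02] w [ 0.19  0.1  -0.04] norm 21.0 0.2
```

View pics/w9.png

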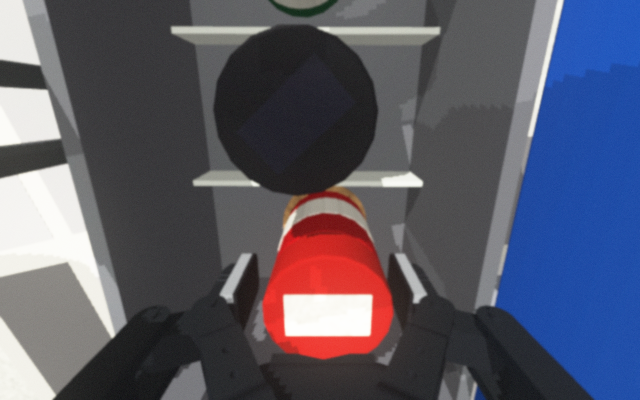

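>>> {"op": "play_rows", "data": {"rows": [{"grip": -0.6,"dx": 0,"dy": -0.2,"dz": -0.25,"wx": 0,"wy": 0,"wz": 0},{"grip": -0.6,"dx": 0,"dy": -1,"dz": -0.25,"wx": 0,"wy": 0,"wz": 0},{"grip": -0.6,"dx": 0,"dy": -2.5,"dz": -0.25,"wx": 0,"wy": 0,"wz": 0},{"grip": -0.6,"dx": 0,"dy": -5,"dz": -0.25,"wx": 0,"wy": 0,"wz": 0},{"grip": -0.6,"dx": 0,"dy": -8,"dz": -0.25,"wx": 0,"wy": 0,"wz": 0},{"grip": -0.6,"dx": 0,"dy": -12,"dz": -0.25,"wx": 0,"wy": 0,"wz": 0},{"grip": -0.6,"dx": 0,"dy": -16,"dz": -0.25,"wx": 0,"wy": 0,"wz": 0},{"grip": -0.6,"dx": 0,"dy": -20,"dz": -0.25,"wx": 0,"wy": 0,"wz": 0}]}}

```text
t: 12.25
eef_pos: [0.5258, 0.1682, 0.2636]
orientation: [0.454, -0.541, 0.541, -0.456]
wrist_force: [0.7, -0.2, -0.5]
gripper_width: 0.068
```

```bash
python3 - <<'E'
from h import *
s=arm.read_state();print(s['wrist_force'],s['joints'])
f=grab('wrist','w10.png')
f=grab('scene');cv2.imwrite('pics/s10.png',cv2.resize(f['color'][60:270,340:520,::-1],None,fx=2.8,fy=2.8))
E
```

```text
[ 0.66448996 -0.18724812 -0.47619592] [ 0.43726702  0.43320615 -1.02305625  1.75290257  0.39779316  1.17897109
 -0.87330619]
```

View pics/w10.png

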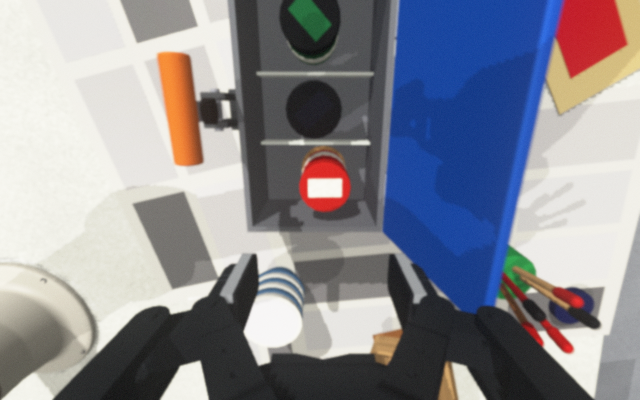

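View pics/s10.png

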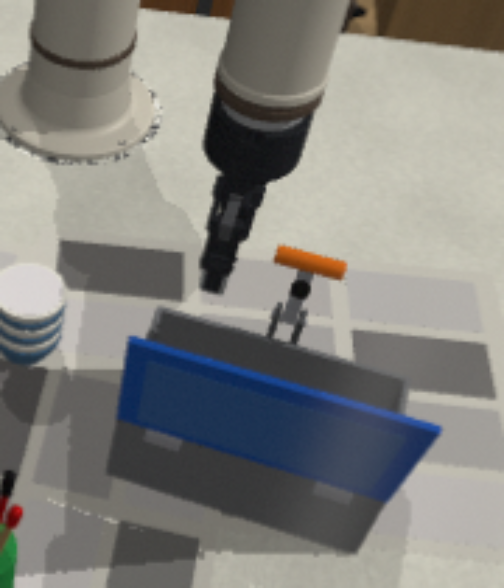

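```bash
python3 - <<'E'
from h import *
f=grab('wrist');c=f['color'].astype(int);cv2.imwrite('pics/w10z.png',cv2.resize(f['color'][135:225,280:370,::-1],None,fx=6,fy=6))
p=onz(f,325,185,.101);print('jar top',p,'vs pad .528 .170',wc(p), 'pad c',wc([.528,.170,0]))
m=((c[...,0]>1.4*c[...,2])&(c[...,0]>80)&(c[...,0]-c[...,1]<90))
E
```

```text
jar top [0.53313808 0.17035973 0.101     ] vs pad .528 .170 (np.float64(0.012622332384926766), np.float64(-0.07194137294348703), np.float64(0.10100000000000003)) pad c (np.float64(0.007624775925089221), np.float64(-0.0731878595949641), np.float64(0.0))
```

View pics/w10z.png

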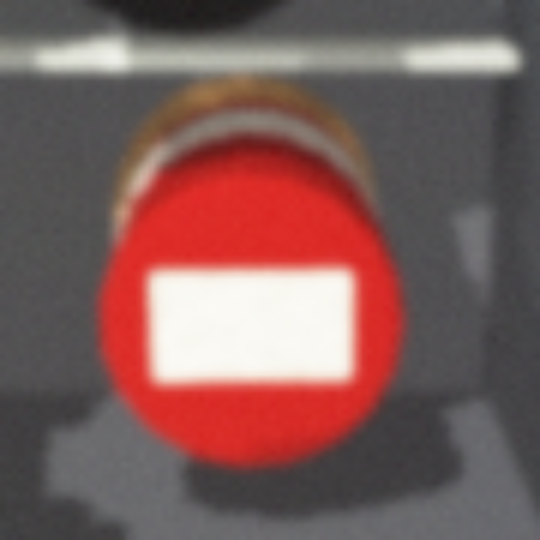

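The cap sits upright, about 5 mm from the cork's centre, with the cork rim showing all round behind the base. Next is the lid, going up and around behind it.

```bash
python3 - <<'E'
from h import *
p=[.6371,.2280,.258];print(wc(p)); x,y,z=wc(p);print(np.arctan2(z-.1085,74e-3-x))
s=arm.read_state();print('tcp',wc(s['eef_pos']))
for w in [cw(.1,-.02,.36),cw(.17,0,.36),cw(.17,0,.20)]: print(w);go(w,RC)
f=grab('top');
for q in [(295,150),(290,130)]: print('pot',onz(f,*q,.085))
E
```

```text
(np.float64(0.10499570747403913), np.float64(0.00287600626320607), np.float64(0.258))
1.775229108405107
tcp (np.float64(0.007095161640016775), np.float64(-0.07438362913377451), np.float64(0.2643547769262147))
[0.62820781 0.20633903 0.36      ]
t 12.4 dx dy dz [-5.47 -9.49  9.35] w [-0.34  0.04 -0.2 ] norm 14.4 0.4
[0.70061732 0.21387981 0.36      ]
t 12.4 dx dy dz [-7.46 -9.44 16.35] w [-0.34  0.04 -0.2 ] norm 20.3 0.4
[0.70061732 0.21387981 0.2       ]
t 12.4 dx dy dz [-7.4   6.56 16.26] w [-0.34  0.04 -0.2 ] norm 19.0 0.4
pot [0.72690576 0.00182994 0.085     ]
pot [0.78514681 0.02062891 0.085     ]
```

```bash
python3 - <<'E'
from h import *
for w in [cw(.05,-.03,.33),cw(.165,0,.33),cw(.165,0,.213)]: go(w,RC)
E
```

```text
t 12.45 dx dy dz [-4.54 -6.72  4.39] w [-0.19  0.04 -0.12] norm 9.2 0.2
t 12.45 dx dy dz [-7.54 -6.68 15.9 ] w [-0.19  0.04 -0.12] norm 18.8 0.2
t 12.45 dx dy dz [-7.51  5.02 15.86] w [-0.19  0.04 -0.12] norm 18.3 0.2
```

>>> {"op": "play_rows", "data": {"rows": [{"grip": 1,"dx": -1,"dy": -5,"dz": 0,"wx": 0,"wy": 0,"wz": 0},{"grip": 1,"dx": -4.5,"dy": -7,"dz": 4,"wx": 0,"wy": 0,"wz": 0},{"grip": 1,"dx": -6.5,"dy": -7,"dz": 9,"wx": 0,"wy": 0,"wz": 0},{"grip": 1,"dx": -7.5,"dy": -7,"dz": 13.5,"wx": 0,"wy": 0,"wz": 0},{"grip": 1,"dx": -7.5,"dy": -6,"dz": 15.9,"wx": 0,"wy": 0,"wz": 0},{"grip": 1,"dx": -7.5,"dy": -3,"dz": 15.9,"wx": 0,"wy": 0,"wz": 0},{"grip": 1,"dx": -7.5,"dy": 1,"dz": 15.9,"wx": 0,"wy": 0,"wz": 0},{"grip": 1,"dx": -7.5,"dy": 5,"dz": 15.9,"wx": 0,"wy": 0,"wz": 0}]}}

```text
t: 13.45
eef_pos: [0.6946, 0.2142, 0.2085]
orientation: [-0.455, 0.542, -0.541, 0.455]
wrist_force: [-1.1, 0.5, -0.1]
gripper_width: -0.0
```

```bash
python3 - <<'E'
from h import *
s=arm.read_state();print(wc(s['eef_pos']),s['gripper_width'],s['wrist_force'])
f=grab('scene');cv2.imwrite('pics/s11.png',cv2.resize(f['color'][40:270,340:520,::-1],None,fx=2.6,fy=2.6))
H=np.array([.074,0,.1085])
for th,r in [(1.7,.108),(1.5,.107),(1.25,.104),(1,.1),(.8,.096),(.6,.092),(.4,.088),(.25,.085),(.12,.082),(0.04,.08),(0,.08)]:
    w=.0145*np.sin(th)+.008
    p=H+r*np.array([-np.cos(th),0,np.sin(th)])+w*np.array([np.sin(th),0,np.cos(th)])
    print(th,p.round(4),end=' ');go(cw(*p),RC)
E
```

```text
(np.float64(0.16403069626152983), np.float64(-0.000739859850894857), np.float64(0.2084616549716084)) -1.7823606856743993e-05 [-1.13966256  0.47610047 -0.08106216]
1.7 [0.1101 0.     0.2127] t 13.5 dx dy dz [-0.29 -1.05 -5.15] w [0.51 0.11 0.24] norm 5.3 0.6
1.5 [0.0888 0.     0.2168] t 13.5 dx dy dz [-0.3  -1.44 -7.28] w [0.51 0.11 0.24] norm 7.4 0.6
1.25 [0.0619 0.     0.2141] t 13.5 dx dy dz [-0.3  -1.14 -9.98] w [0.51 0.11 0.24] norm 10.0 0.6
1 [0.037  0.     0.2036] t 13.5 dx dy dz [ -0.31  -0.07 -12.46] w [0.51 0.11 0.24] norm 12.5 0.6
0.8 [0.0203 0.     0.1902] t 13.5 dx dy dz [ -0.32   1.28 -14.11] w [0.51 0.11 0.24] norm 14.2 0.6
0.6 [0.0072 0.     0.1738] t 13.5 dx dy dz [ -0.33   2.93 -15.41] w [0.51 0.11 0.24] norm 15.7 0.6
0.4 [-0.0017  0.      0.1553] t 13.5 dx dy dz [ -0.34   4.79 -16.29] w [0.51 0.11 0.24] norm 17.0 0.6
0.25 [-0.0055  0.      0.1408] t 13.5 dx dy dz [ -0.35   6.25 -16.65] w [0.51 0.11 0.24] norm 17.8 0.6
0.12 [-0.0062  0.      0.128 ] t 13.5 dx dy dz [ -0.35   7.52 -16.71] w [0.51 0.11 0.24] norm 18.3 0.6
0.04 [-0.0056  0.      0.1203] t 13.5 dx dy dz [ -0.35   8.3  -16.64] w [0.51 0.11 0.24] norm 18.6 0.6
0 [-0.006   0.      0.1165] t 13.5 dx dy dz [ -0.36   8.67 -16.68] w [0.51 0.11 0.24] norm 18.8 0.6
```

View pics/s11.png

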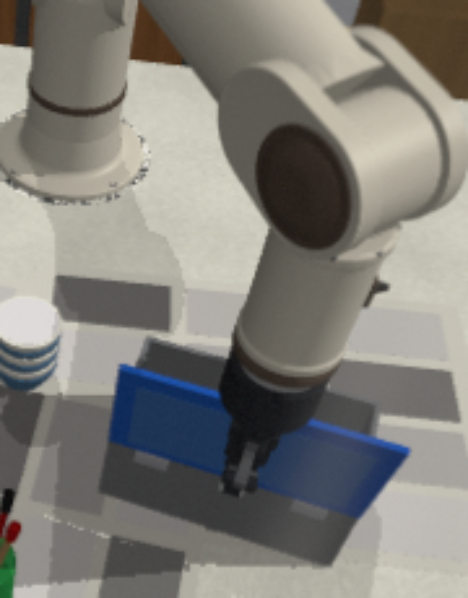

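>>> {"op": "play_rows", "data": {"rows": [{"grip": 1,"dx": -0.3,"dy": -2,"dz": -2,"wx": 0,"wy": 0,"wz": 0},{"grip": 1,"dx": -0.3,"dy": -2.2,"dz": -3.8,"wx": 0,"wy": 0,"wz": 0},{"grip": 1,"dx": -0.3,"dy": -2.4,"dz": -5.2,"wx": 0,"wy": 0,"wz": 0},{"grip": 1,"dx": -0.3,"dy": -2.4,"dz": -6.5,"wx": 0,"wy": 0,"wz": 0},{"grip": 1,"dx": -0.3,"dy": -2.4,"dz": -8,"wx": 0,"wy": 0,"wz": 0},{"grip": 1,"dx": -0.3,"dy": -2.1,"dz": -9.5,"wx": 0,"wy": 0,"wz": 0},{"grip": 1,"dx": -0.3,"dy": -1.5,"dz": -11,"wx": 0,"wy": 0,"wz": 0},{"grip": 1,"dx": -0.3,"dy": -0.8,"dz": -12.5,"wx": 0,"wy": 0,"wz": 0}]}}

```text
t: 14.5
eef_pos: [0.5718, 0.2389, 0.219]
orientation: [-0.454, 0.542, -0.541, 0.455]
wrist_force: [1.4, 0.9, 1.4]
gripper_width: 0.0
```

```bash
python3 - <<'E'
from h import *
s=arm.read_state();print(wc(s['eef_pos']),s['gripper_width'],s['wrist_force'])
f=grab('scene');cv2.imwrite('pics/s12.png',cv2.resize(f['color'][40:270,340:520,::-1],None,fx=2.6,fy=2.6))
H=np.array([.074,0,.1085])
for th,r in [(1,.1),(.8,.096),(.6,.092),(.4,.088),(.25,.085),(.12,.082),(0.04,.08),(0,.08)]:
    w=.0145*np.sin(th)+.008
    p=H+r*np.array([-np.cos(th),0,np.sin(th)])+w*np.array([np.sin(th),0,np.cos(th)])
    print(th,p.round(4),end=' ');go(cw(*p),RC)
E
```

```text
(np.float64(0.038768429226626065), np.float64(0.0022743251354635915), np.float64(0.21899060166116613)) 2.9936352821642154e-05 [1.39792801 0.9424215  1.42550475]
1 [0.037  0.     0.2036] t 14.55 dx dy dz [0.23 1.43 0.1 ] w [0.14 0.16 0.01] norm 1.5 0.2
0.8 [0.0203 0.     0.1902] t 14.55 dx dy dz [ 0.23  2.77 -1.56] w [0.14 0.16 0.01] norm 3.2 0.2
0.6 [0.0072 0.     0.1738] t 14.55 dx dy dz [ 0.23  4.41 -2.87] w [0.14 0.16 0.01] norm 5.3 0.2
0.4 [-0.0017  0.      0.1553] t 14.55 dx dy dz [ 0.22  6.26 -3.76] w [0.14 0.16 0.01] norm 7.3 0.2
0.25 [-0.0055  0.      0.1408] t 14.55 dx dy dz [ 0.22  7.72 -4.13] w [0.14 0.16 0.01] norm 8.8 0.2
0.12 [-0.0062  0.      0.128 ] t 14.55 dx dy dz [ 0.22  9.   -4.2 ] w [0.14 0.16 0.01] norm 9.9 0.2
0.04 [-0.0056  0.      0.1203] t 14.55 dx dy dz [ 0.22  9.77 -4.13] w [0.14 0.16 0.01] norm 10.6 0.2
0 [-0.006   0.      0.1165] t 14.55 dx dy dz [ 0.22 10.15 -4.17] w [0.14 0.16 0.01] norm 11.0 0.2
```

View pics/s12.png

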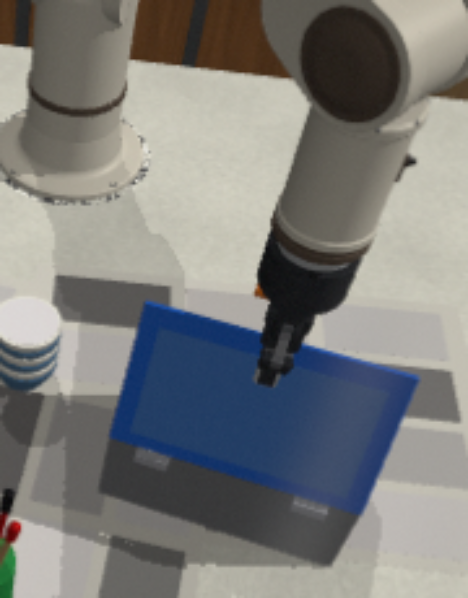

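The lid is over to about 1 rad and following. I'll carry it down, finishing with a light press.

>>> {"op": "play_rows", "data": {"rows": [{"grip": 1,"dx": 0.2,"dy": 1.4,"dz": -0.3,"wx": 0,"wy": 0,"wz": 0},{"grip": 1,"dx": 0.2,"dy": 2.8,"dz": -1.5,"wx": 0,"wy": 0,"wz": 0},{"grip": 1,"dx": 0.2,"dy": 4.2,"dz": -2.7,"wx": 0,"wy": 0,"wz": 0},{"grip": 1,"dx": 0.2,"dy": 5.6,"dz": -3.4,"wx": 0,"wy": 0,"wz": 0},{"grip": 1,"dx": 0.2,"dy": 7,"dz": -3.9,"wx": 0,"wy": 0,"wz": 0},{"grip": 1,"dx": 0.2,"dy": 8.2,"dz": -4,"wx": 0,"wy": 0,"wz": 0},{"grip": 1,"dx": 0.2,"dy": 9.2,"dz": -4,"wx": 0,"wy": 0,"wz": 0},{"grip": 1,"dx": 0.2,"dy": 9.8,"dz": -4,"wx": 0,"wy": 0,"wz": 0}]}}

```text
t: 15.55
eef_pos: [0.5329, 0.244, 0.1202]
orientation: [-0.454, 0.542, -0.541, 0.455]
wrist_force: [-0.8, 0.5, 1.9]
gripper_width: 0.0001
```

```bash
python3 - <<'E'
from h import *
s=arm.read_state();print(wc(s['eef_pos']),s['gripper_width'],s['wrist_force'])
f=grab('scene');cv2.imwrite('pics/s13.png',cv2.resize(f['color'][40:270,340:520,::-1],None,fx=2.6,fy=2.6))
grab('wrist','w13.png')
E
```

```text
(np.float64(-0.00043852834965312957), np.float64(0.000550301769911581), np.float64(0.12022520626432603)) 0.00013172452361082755 [-0.76887966  0.53375171  1.8614293 ]
```

View pics/s13.png

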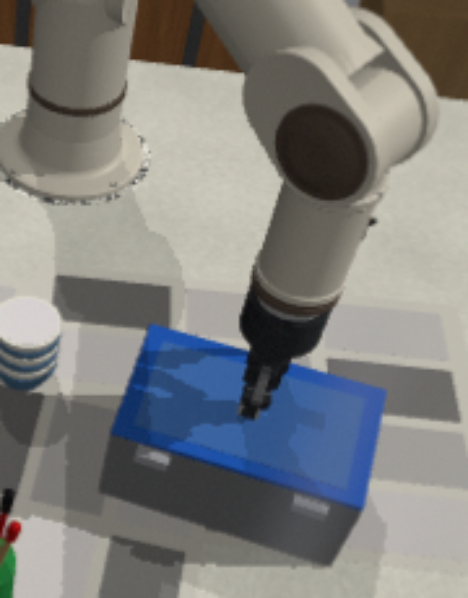

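View pics/w13.png

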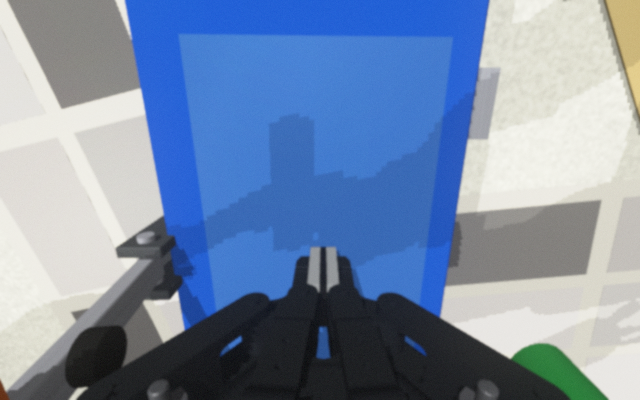

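The lid is nearly flat and the clamp is still up, with its arm visible at lower left. I'll press the lid home.

>>> {"op": "play_rows", "data": {"rows": [{"grip": 1,"dx": 0,"dy": 0.1,"dz": 0,"wx": 0,"wy": 0,"wz": 0},{"grip": 1,"dx": 0,"dy": 0.2,"dz": 0,"wx": 0,"wy": 0,"wz": 0},{"grip": 1,"dx": 0,"dy": 0.3,"dz": 0,"wx": 0,"wy": 0,"wz": 0},{"grip": 1,"dx": 0,"dy": 0.4,"dz": 0,"wx": 0,"wy": 0,"wz": 0},{"grip": 1,"dx": 0,"dy": 0.5,"dz": 0,"wx": 0,"wy": 0,"wz": 0},{"grip": 1,"dx": 0,"dy": 0.55,"dz": 0,"wx": 0,"wy": 0,"wz": 0},{"grip": 1,"dx": 0,"dy": 0.6,"dz": 0,"wx": 0,"wy": 0,"wz": 0},{"grip": 1,"dx": 0,"dy": 0.6,"dz": 0,"wx": 0,"wy": 0,"wz": 0}]}}

```text
t: 16.65
eef_pos: [0.5332, 0.2442, 0.1166]
orientation: [0.454, -0.541, 0.542, -0.455]
wrist_force: [-4.7, -3.5, 11.6]
gripper_width: 0.0
```

```bash
python3 - <<'E'
from h import *
s=arm.read_state();print(wc(s['eef_pos']),s['wrist_force'])
go(cw(0,0,.31),RC);go(cw(-.155,0,.31),RC);go(cw(-.155,0,.205),RC)
E
```

```text
(np.float64(-0.00015820384228653668), np.float64(0.0007568187217929942), np.float64(0.11656291403439858)) [-4.66288412 -3.46356639 11.59070356]
t 16.65 dx dy dz [  0.06 -19.34   0.04] w [-0.08  0.05 -0.05] norm 19.3 0.1
t 16.65 dx dy dz [  0.05 -19.36 -15.46] w [-0.08  0.05 -0.05] norm 24.8 0.1
t 16.65 dx dy dz [  0.06  -8.86 -15.47] w [-0.08  0.05 -0.05] norm 17.8 0.1
```

The tip is at 0.1166 against 11.6 N, which matches the closed lid's top at 0.1165. I'll lift off and go to the robot side of the clamp.

>>> {"op": "play_rows", "data": {"rows": [{"grip": 1,"dx": 0,"dy": -3,"dz": 0,"wx": 0,"wy": 0,"wz": 0},{"grip": 1,"dx": 0,"dy": -8,"dz": 0,"wx": 0,"wy": 0,"wz": 0},{"grip": 1,"dx": 0,"dy": -13,"dz": 0,"wx": 0,"wy": 0,"wz": 0},{"grip": 1,"dx": 0,"dy": -18,"dz": 0,"wx": 0,"wy": 0,"wz": 0},{"grip": 1,"dx": 0,"dy": -19.5,"dz": -4,"wx": 0,"wy": 0,"wz": 0},{"grip": 1,"dx": 0,"dy": -19.5,"dz": -8,"wx": 0,"wy": 0,"wz": 0},{"grip": 1,"dx": 0,"dy": -19.5,"dz": -12,"wx": 0,"wy": 0,"wz": 0},{"grip": 1,"dx": 0,"dy": -19.5,"dz": -14.5,"wx": 0,"wy": 0,"wz": 0}]}}

```text
t: 17.65
eef_pos: [0.388, 0.2694, 0.3099]
orientation: [0.455, -0.541, 0.541, -0.456]
wrist_force: [0.4, 0.4, 0.4]
gripper_width: -0.0001
```

```bash
python3 - <<'E'
from h import *
s=arm.read_state();print(wc(s['eef_pos']),s['wrist_force'],s['joints'].round(2))
print('bar',wc([.4534,.2619,.2175]))
f=grab('scene');cv2.imwrite('pics/s14.png',cv2.resize(f['color'][40:270,340:520,::-1],None,fx=2.6,fy=2.6))
f=grab('wrist','w14.png')
go(cw(-.125,0,.205),RC)
E
```

```text
(np.float64(-0.14745334025699514), np.float64(0.00036329932180322044), np.float64(0.309873272933895)) [0.41568715 0.36570463 0.36394652] [ 0.4   0.21 -1.19  1.87  0.21  1.2  -1.03]
bar (np.float64(-0.0818001499772124), np.float64(0.004361818852904821), np.float64(0.2175))
t 17.75 dx dy dz [ 0.07 10.51  2.3 ] w [-0.09  0.27  0.02] norm 10.8 0.3
```

View pics/s14.png

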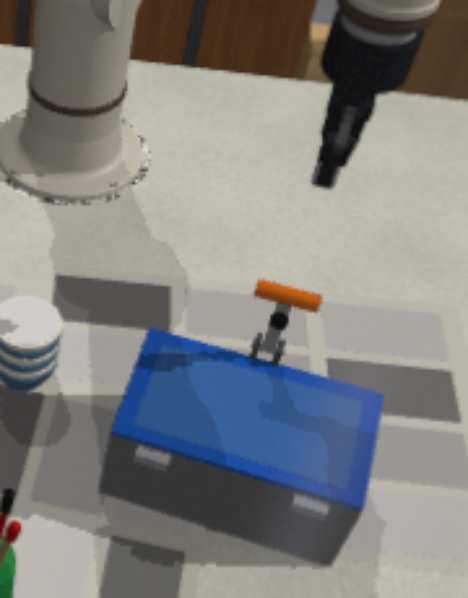

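View pics/w14.png

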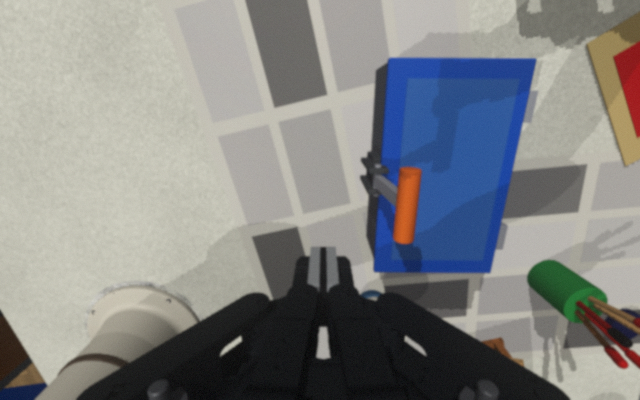

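The lid is flat and the clamp bar stands clear above the front. First I'll push the bar towards +x from the robot side, offset sideways to miss the knob, then press it down from above.

```bash
python3 - <<'E'
from h import *
for x,z in [(-.13,.29),(-.13,.19),(-.1,.187),(-.044,.187),(-.06,.23),(-.007,.23),(-.007,.14)]: print(x,z,end=' ');go(cw(x,-.014,z),RC)
E
```

```text
-0.13 0.29 t 17.75 dx dy dz [1.47 2.01 1.81] w [-0.09  0.27  0.02] norm 3.1 0.3
-0.13 0.19 t 17.75 dx dy dz [ 1.47 12.01  1.79] w [-0.09  0.27  0.02] norm 12.2 0.3
-0.1 0.187 t 17.75 dx dy dz [ 1.48 12.32  4.79] w [-0.09  0.27  0.02] norm 13.3 0.3
-0.044 0.187 t 17.75 dx dy dz [ 1.51 12.32 10.39] w [-0.09  0.27  0.02] norm 16.2 0.3
-0.06 0.23 t 17.75 dx dy dz [1.5  8.02 8.8 ] w [-0.09  0.27  0.02] norm 12.0 0.3
-0.007 0.23 t 17.75 dx dy dz [ 1.53  8.03 14.1 ] w [-0.09  0.27  0.02] norm 16.3 0.3
-0.007 0.14 t 17.75 dx dy dz [ 1.52 17.03 14.09] w [-0.09  0.27  0.02] norm 22.2 0.3
```

>>> {"op": "play_rows", "data": {"rows": [{"grip": 1,"dx": 0.8,"dy": 3,"dz": 0,"wx": 0,"wy": 0,"wz": 0},{"grip": 1,"dx": 1.5,"dy": 7.5,"dz": 0,"wx": 0,"wy": 0,"wz": 0},{"grip": 1,"dx": 1.5,"dy": 11,"dz": 0.3,"wx": 0,"wy": 0,"wz": 0},{"grip": 1,"dx": 1.5,"dy": 12,"dz": 2.2,"wx": 0,"wy": 0,"wz": 0},{"grip": 1,"dx": 1.5,"dy": 12,"dz": 4.2,"wx": 0,"wy": 0,"wz": 0},{"grip": 1,"dx": 1.5,"dy": 12,"dz": 6.2,"wx": 0,"wy": 0,"wz": 0},{"grip": 1,"dx": 1.5,"dy": 12,"dz": 8.2,"wx": 0,"wy": 0,"wz": 0},{"grip": 1,"dx": 1.5,"dy": 12,"dz": 10.2,"wx": 0,"wy": 0,"wz": 0}]}}

```text
t: 18.75
eef_pos: [0.4895, 0.2365, 0.1905]
orientation: [-0.454, 0.542, -0.541, 0.455]
wrist_force: [-1.6, 0.8, -0.0]
gripper_width: 0.0001
```

```bash
python3 - <<'E'
from h import *
s=arm.read_state();print(wc(s['eef_pos']),s['wrist_force'])
f=grab('scene');cv2.imwrite('pics/s15.png',cv2.resize(f['color'][40:270,340:520,::-1],None,fx=2.6,fy=2.6))
for x,z in [(-.06,.23),(-.007,.23),(-.007,.14)]: print(x,z,end=' ');go(cw(x,-.014,z),RC)
E
```

```text
(np.float64(-0.041827743037361684), np.float64(-0.014368966476645949), np.float64(0.19045083796506634)) [-1.55295202  0.83009622 -0.0192118 ]
-0.06 0.23 t 18.8 dx dy dz [-0.09 -3.94 -2.15] w [-0.17 -0.15 -0.17] norm 4.5 0.3
-0.007 0.23 t 18.8 dx dy dz [-0.1  -3.93  3.15] w [-0.17 -0.15 -0.17] norm 5.0 0.3
-0.007 0.14 t 18.8 dx dy dz [-0.08  5.07  3.13] w [-0.17 -0.15 -0.17] norm 6.0 0.3
```

View pics/s15.png

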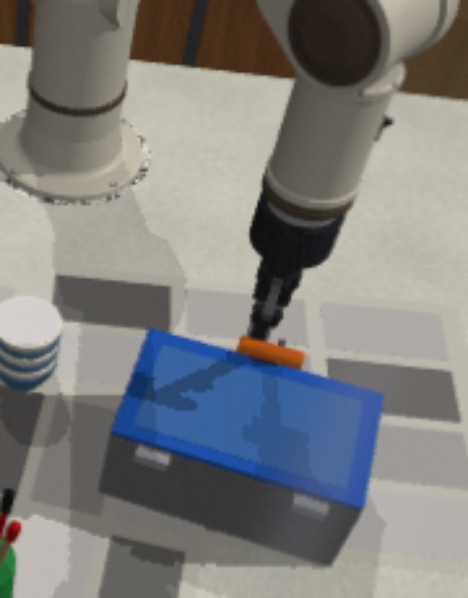

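The bar is over at roughly 0.75 rad. I'll back off, go above it and press down.

>>> {"op": "play_rows", "data": {"rows": [{"grip": 1,"dx": 0,"dy": 0,"dz": -1.2,"wx": 0,"wy": 0,"wz": 0},{"grip": 1,"dx": 0,"dy": -2.5,"dz": -1.5,"wx": 0,"wy": 0,"wz": 0},{"grip": 1,"dx": 0,"dy": -4,"dz": 0.5,"wx": 0,"wy": 0,"wz": 0},{"grip": 1,"dx": 0,"dy": -4,"dz": 3.2,"wx": 0,"wy": 0,"wz": 0},{"grip": 1,"dx": 0,"dy": -1.5,"dz": 3.2,"wx": 0,"wy": 0,"wz": 0},{"grip": 1,"dx": 0,"dy": 1,"dz": 3.2,"wx": 0,"wy": 0,"wz": 0},{"grip": 1,"dx": 0,"dy": 3,"dz": 3.4,"wx": 0,"wy": 0,"wz": 0},{"grip": 1,"dx": 0,"dy": 4.6,"dz": 3.6,"wx": 0,"wy": 0,"wz": 0}]}}

```text
t: 19.8
eef_pos: [0.5419, 0.2282, 0.1513]
orientation: [0.442, -0.537, 0.55, -0.463]
wrist_force: [36.1, -7.8, 11.0]
gripper_width: 0.0002
```

```bash
python3 - <<'E'
from h import *
s=arm.read_state();print(wc(s['eef_pos']),s['wrist_force'])
f=grab('scene');cv2.imwrite('pics/s16.png',cv2.resize(f['color'][40:270,340:520,::-1],None,fx=2.6,fy=2.6))
grab('wrist','w16.png')
E
```

```text
(np.float64(0.011260112885947412), np.float64(-0.013497267470956028), np.float64(0.15134473454680994)) [36.11128854 -7.77793742 11.01775396]
```

View pics/s16.png

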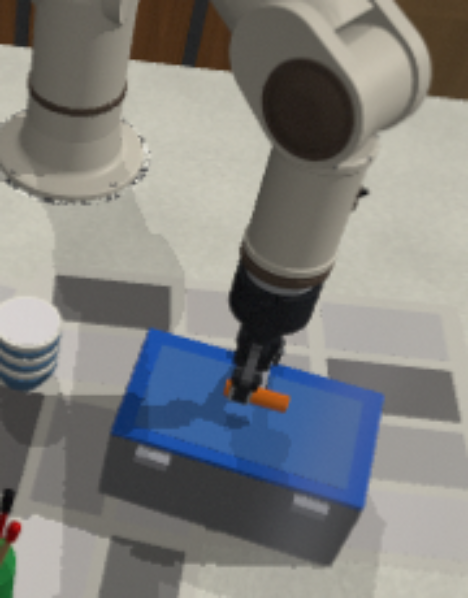

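View pics/w16.png

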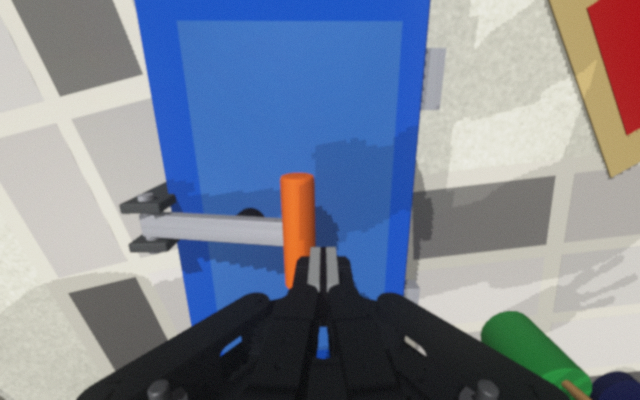

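The tip slid off to the +x side of the bar, with 36 N sideways. I'll lift straight off and come down again farther back.

>>> {"op": "play_rows", "data": {"rows": [{"grip": 1,"dx": 0,"dy": -2,"dz": 0.8,"wx": 0,"wy": 0,"wz": 0},{"grip": 1,"dx": 0,"dy": -4,"dz": 0.8,"wx": 0,"wy": 0,"wz": 0},{"grip": 1,"dx": 0,"dy": -6,"dz": 0.5,"wx": 0,"wy": 0,"wz": 0},{"grip": 1,"dx": 0,"dy": -7,"dz": 0,"wx": 0,"wy": 0,"wz": 0},{"grip": 1,"dx": 0,"dy": -7,"dz": -1,"wx": 0,"wy": 0,"wz": 0},{"grip": 1,"dx": 0,"dy": -7,"dz": -2,"wx": 0,"wy": 0,"wz": 0},{"grip": 1,"dx": 0,"dy": -7,"dz": -2,"wx": 0,"wy": 0,"wz": 0},{"grip": 1,"dx": 0,"dy": -7,"dz": -2,"wx": 0,"wy": 0,"wz": 0}]}}

```text
t: 20.9
eef_pos: [0.5037, 0.2337, 0.2137]
orientation: [-0.454, 0.542, -0.541, 0.455]
wrist_force: [-0.5, -0.2, 0.5]
gripper_width: -0.0003
```

```bash
python3 - <<'E'
from h import *
s=arm.read_state();print(wc(s['eef_pos']),s['wrist_force'])
w=grab('wrist','w17.png');f=grab('scene');cv2.imwrite('pics/s17.png',cv2.resize(f['color'][140:260,370:510,::-1],None,fx=5,fy=5))
for nm,q in (('w',w),('s',f)):
    c=q['color'].astype(int);m=((c[...,0]>150)&(c[...,1]<150)&(c[...,2]<70)&(c[...,1]>45)).astype(np.uint8)
    if nm=='s': m[:,:380]=0;m[:,500:]=0;m[:130]=0;m[260:]=0
    else: m[:,:200]=0;m[:,450:]=0
    cn=max(cv2.findContours(m,0,1)[0],key=cv2.contourArea);print(nm,cv2.minAreaRect(cn))
E
```

```text
(np.float64(-0.027357162894668018), np.float64(-0.014704130239335166), np.float64(0.21367332099108835)) [-0.53597077 -0.19189545  0.46194021]
w ((353.0969543457031, 200.84742736816406), (22.446866989135742, 90.3894271850586), 3.6329505443573)
s ((440.1751403808594, 186.90444946289062), (24.435604095458984, 3.6681623458862305), 16.389541625976562)
```

View pics/w17.png

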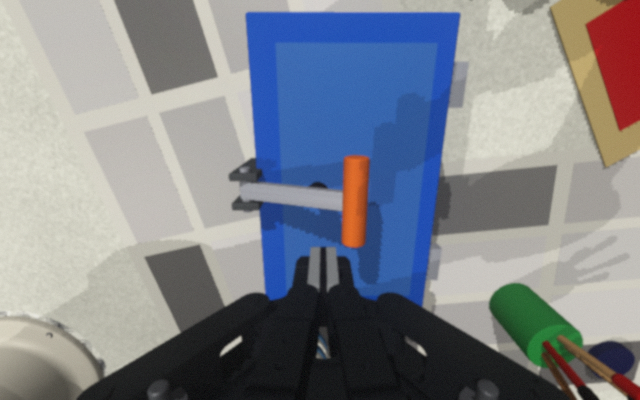

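View pics/s17.png

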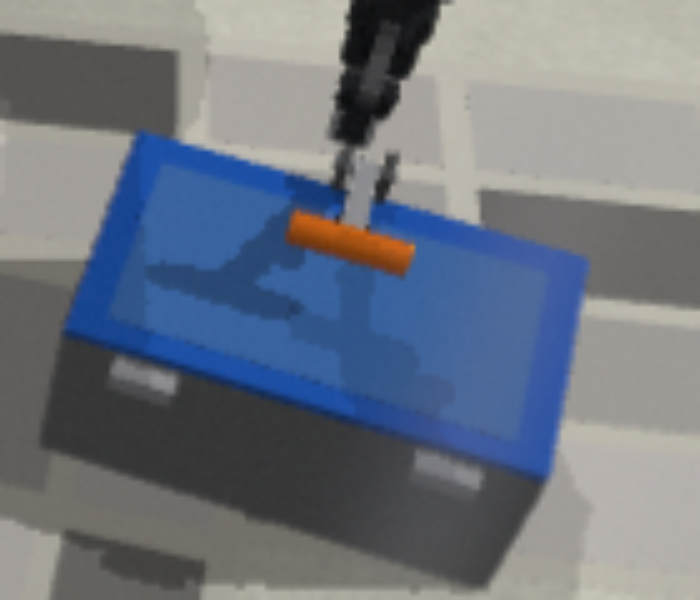

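```bash
python3 - <<'E'
from h import *
w=grab('wrist');f=grab('scene')
p,e=tri(ray(w,354.5,201),ray(f,440.2,188.3));x,y,z=wc(p);print((x,y,z),e,'phi',np.arctan2(z-.1285,x+.086),'r',np.hypot(z-.1285,x+.086))
for x,z in [(x-.004,.2137),(x-.004,.17),(0,.14)]: print(x,z,end=' ');go(cw(x,-.014,z),RC)
E
```

```text
(np.float64(-0.00411028833414794), np.float64(0.0063314334063383475), np.float64(0.16405972846827685)) [np.float64(0.000923552819918256), np.float64(0.0009235528199182291)] phi 0.40967029092314994 r 0.08927720406382564
-0.00811028833414794 0.2137 t 21.1 dx dy dz [-0.05  0.02  1.89] w [-0.    0.02 -0.11] norm 1.9 0.1
-0.00811028833414794 0.17 t 21.1 dx dy dz [-0.04  4.39  1.89] w [-0.    0.02 -0.11] norm 4.8 0.1
0 0.14 t 21.1 dx dy dz [-0.04  7.39  2.71] w [-0.    0.02 -0.11] norm 7.9 0.1
```

Triangulated, the bar is at case x −4 mm, z 164 mm (0.41 rad, radius 89 mm as it should be). I'll press it square from above.

>>> {"op": "play_rows", "data": {"rows": [{"grip": 1,"dx": 0,"dy": 0.5,"dz": 2,"wx": 0,"wy": 0,"wz": 0},{"grip": 1,"dx": 0,"dy": 2.5,"dz": 2.2,"wx": 0,"wy": 0,"wz": 0},{"grip": 1,"dx": 0,"dy": 3.8,"dz": 2.3,"wx": 0,"wy": 0,"wz": 0},{"grip": 1,"dx": 0,"dy": 4.6,"dz": 2.4,"wx": 0,"wy": 0,"wz": 0},{"grip": 1,"dx": 0,"dy": 5.4,"dz": 2.6,"wx": 0,"wy": 0,"wz": 0},{"grip": 1,"dx": 0,"dy": 6.2,"dz": 2.8,"wx": 0,"wy": 0,"wz": 0},{"grip": 1,"dx": 0,"dy": 6.9,"dz": 2.9,"wx": 0,"wy": 0,"wz": 0},{"grip": 1,"dx": 0,"dy": 7.4,"dz": 3,"wx": 0,"wy": 0,"wz": 0}]}}

```text
t: 22.1
eef_pos: [0.5335, 0.2289, 0.1398]
orientation: [-0.454, 0.542, -0.541, 0.455]
wrist_force: [-0.5, -0.6, 1.1]
gripper_width: -0.0001
```

```bash
python3 - <<'E'
from h import *
s=arm.read_state();print(wc(s['eef_pos']),s['wrist_force'])
grab('wrist','w18.png')
E
```

```text
(np.float64(0.002786508891544071), np.float64(-0.014200430806600857), np.float64(0.13980779195965978)) [-0.48946455 -0.64574946  1.0856136 ]
```

View pics/w18.png

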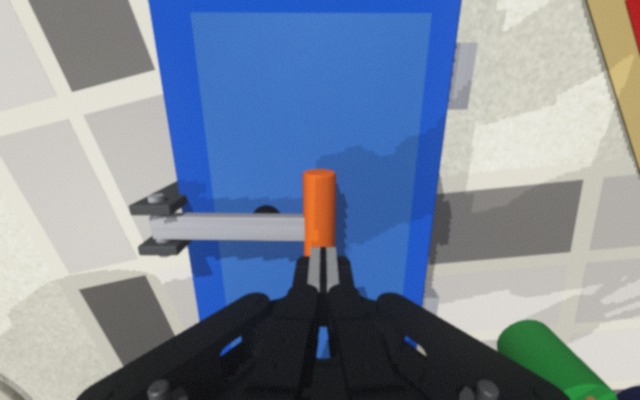

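The bar is under the tip at (320,215) and nearly down. A few millimetres more.

>>> {"op": "play_rows", "data": {"rows": [{"grip": 1,"dx": 0,"dy": 0.1,"dz": 0.1,"wx": 0,"wy": 0,"wz": 0},{"grip": 1,"dx": 0,"dy": 0.2,"dz": 0.1,"wx": 0,"wy": 0,"wz": 0},{"grip": 1,"dx": 0,"dy": 0.3,"dz": 0.1,"wx": 0,"wy": 0,"wz": 0},{"grip": 1,"dx": 0,"dy": 0.4,"dz": 0.1,"wx": 0,"wy": 0,"wz": 0},{"grip": 1,"dx": 0,"dy": 0.5,"dz": 0.1,"wx": 0,"wy": 0,"wz": 0},{"grip": 1,"dx": 0,"dy": 0.6,"dz": 0.1,"wx": 0,"wy": 0,"wz": 0},{"grip": 1,"dx": 0,"dy": 0.7,"dz": 0.1,"wx": 0,"wy": 0,"wz": 0},{"grip": 1,"dx": 0,"dy": 0.7,"dz": 0.1,"wx": 0,"wy": 0,"wz": 0}]}}

```text
t: 23.15
eef_pos: [0.5347, 0.2289, 0.1368]
orientation: [0.454, -0.541, 0.542, -0.455]
wrist_force: [-9.3, -6.8, 29.3]
gripper_width: 0.0001
```

The tip is at 0.1368 with 29 N, so the clamp is seated (bar top is nominally 0.1375). I'll lift clear and check.

>>> {"op": "play_rows", "data": {"rows": [{"grip": 1,"dx": 0,"dy": -1,"dz": 0,"wx": 0,"wy": 0,"wz": 0},{"grip": 1,"dx": 0,"dy": -3,"dz": 0,"wx": 0,"wy": 0,"wz": 0},{"grip": 1,"dx": 0,"dy": -6,"dz": 0,"wx": 0,"wy": 0,"wz": 0},{"grip": 1,"dx": 0,"dy": -10,"dz": 0,"wx": 0,"wy": 0,"wz": 0},{"grip": 1,"dx": 0,"dy": -14,"dz": -1,"wx": 0,"wy": 0,"wz": 0},{"grip": 1,"dx": 0,"dy": -17,"dz": -4,"wx": 0,"wy": 0,"wz": 0},{"grip": 1,"dx": 2,"dy": -19,"dz": -8,"wx": 0,"wy": 0,"wz": 0},{"grip": 1,"dx": 3,"dy": -19,"dz": -12,"wx": 0,"wy": 0,"wz": 0}]}}

```text
t: 24.15
eef_pos: [0.4103, 0.2204, 0.3246]
orientation: [0.454, -0.541, 0.541, -0.456]
wrist_force: [-1.4, 0.0, 0.4]
gripper_width: -0.0001
```

```bash
python3 - <<'E'
from h import *
s=arm.read_state();print(wc(s['eef_pos']),s['wrist_force'])
w=grab('wrist','w19.png');f=grab('scene','s19.png');cv2.imwrite('pics/s19z.png',cv2.resize(f['color'][140:260,370:510,::-1],None,fx=5,fy=5))
c=w['color'].astype(int);m=((c[...,0]>150)&(c[...,1]<150)&(c[...,2]<70)&(c[...,1]>45)).astype(np.uint8);m[:,:200]=0
cn=max(cv2.findContours(m,0,1)[0],key=cv2.contourArea);print(cv2.minAreaRect(cn))
print('expected bar: w',proj(w,cw(.004,.004,.1285)),'s',proj(f,cw(.004,.004,.1285)))
# lid corners expected when closed (outer top)
print(proj(f,[cw(-.08,.128,.1165),cw(-.08,-.128,.1165)]))
E
```

```text
(np.float64(-0.11699065057703226), np.float64(-0.04401336648474517), np.float64(0.32460396046946277)) [-1.42228761  0.0109919   0.42325337]
((424.6689147949219, 138.81399536132812), (12.618854522705078, 57.310630798339844), 6.709836483001709)
expected bar: w [[428.5047445 138.0852656]] s [[435.30915687 198.40710461]]
[[485.29753109 191.70159314]
 [394.70224601 166.08073467]]
```

View pics/w19.png

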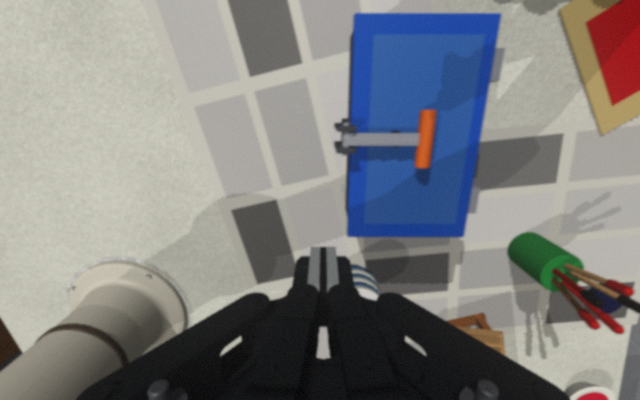

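View pics/s19z.png

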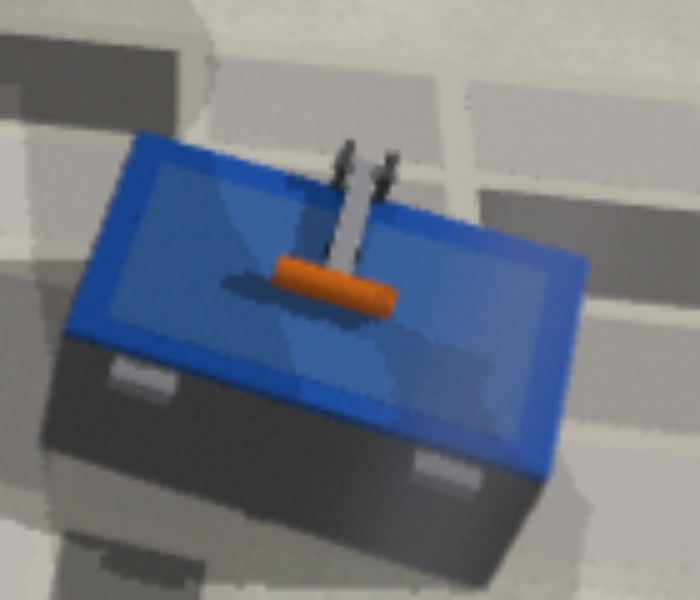

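View pics/s19.png

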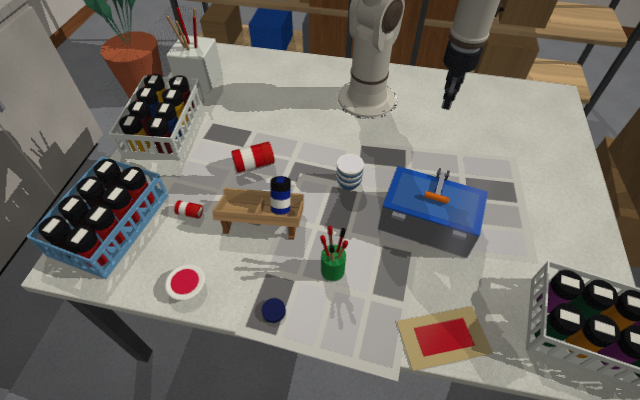

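```bash
python3 - <<'E'
from h import *
w=grab('wrist');f=grab('scene')
p,e=tri(ray(w,425.5,139),ray(f,436.8,197.3));print(wc(p),e)
print(arm.read_state()['t']);print(arm.job_done())
E
```

```text
(np.float64(-0.0026008982631677948), np.float64(0.004315432955166504), np.float64(0.12745346038150593)) [np.float64(0.002750437619689187), np.float64(0.002750437619689137)]
24.35
the job is handed in; nothing more can be done
None
```

I took the red jar out of the rack and stood it on the cork pad. I then pushed the lid shut from behind and pressed it home, and only after that swung the clamp down. I handed the job in at about 24 s with the arm clear; no verdict was reported.

**Last checks**
- **Jar:** it stood upright about 5 mm from the cork's centre when I let go. I could not see it again once the lid was shut. The cork itself lay about 10 mm off the bay centre I worked out from the rim and dividers, so I aimed mostly at the cork.
- **Lid:** the pressing tip stopped at 116.6 mm with 12 N, against 116.5 mm for a closed lid.
- **Clamp:** the tip seated at 136.8 mm with 29 N, against 137.5 mm nominal. Two views then put the bar's axis at 127.5 mm (nominal 128.5). Along the case the bar came out about 6 mm off nominal; the two sight lines missed each other by about 5 mm.
- **Everything else:** the blue jar, bowls and brush pot look unmoved in the last picture. The black and green jars were last seen standing just before the lid was closed.

**Two things went wrong on the way**
- While I opened the gripper in the case, a finger touched a case wall with about 5 N.
- My first press on the clamp slid off the bar, with about 36 N sideways. That is close to the 40 N limit on the arm and gripper body, though I believe the fingers took it. I lifted off, measured the bar again and pressed it down properly.

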